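# Fill the vial rack and hold it home on the code reader

## Task

Pick up the two spare vials standing on the bench and lower (do not drop) each one upright into an empty pocket of the grey rack on the code reader, leaving the vials already in the rack seated. Then slide the rack into the reader's corner, flush along the fence and up against the end stop, and press it firmly with one diagonal push on the rack itself, at once against the fence and down on the reader plate, some 10 N each way; finish while still holding that push, so the codes can be read. Tip no vial and leave everything else on the bench where it is.

Things in the scene. Friction and masses are not known exactly. Their poses are not given: they have to be found in the camera images.
- plate: Code reader: fixed white slab 220 x 275 mm on the bench, top at 20 mm. Origin at bench height; x points to the fence, y to the end stop, z up; the slab spans x -90 to 130, y -130 to 145 mm. The rack is home when its origin is at x 52, y 30 mm of this frame and it is parallel to it: its face is then on the fence, its end on the stop.
- fence: Fixed dark steel bar on the reader plate, 245 mm long, 30 mm thick, 24 mm high above the plate. Origin at the middle of the foot of the face that the rack goes against; that face is at x 100 mm of the plate's frame and looks to -x. Axes parallel to the plate's.
- stop: Fixed steel end stop on the reader plate, square to the fence, 100 mm long, 22 mm thick, 24 mm high. Origin at the middle of the foot of the face that the rack's end goes against; that face is at y 120 mm of the plate's frame and looks to -y.
- rack: Loose grey plastic rack, 96 (x) x 180 (y) x 28 mm high, 0.36 to 0.54 kg empty, on the reader plate, 15 to 40 mm short of fence and stop, turned a little; it slides easily on the plate (friction about 0.25). Origin under its centre; x points to its fence side (face at 48 mm), y to its stop end (90 mm), z up. Four pockets in a row along y at x 25 mm. Vials in it rise to 68 mm above its underside.
- notch (a point): Middle of the floor (ledge) of the rack's finger notch, on the side away from the fence; rack's axes. The ledge is 12 mm above the rack's underside, 50 mm deep (x) and 90 mm wide (y), open at -x; upright wall 25 mm to +x, cheeks 45 mm to either side in y, all 16 mm high. Closed fingertips here push the rack to the fence (wall), the stop (cheek) and down (ledge).
- pocket0 (a point): Point on the rack: where the centre of a vial comes when seated in pocket 0 (y -63 mm, x 25 mm of the rack), 37 mm above the rack's underside. Pocket: 30 mm in diameter, 22 mm deep, floor 6 mm above the underside, mouth 9 mm below this point. Two of the four pockets start with a vial in them, two empty; which ones varies.
- pocket1 (a point): Point on the rack: where the centre of a vial comes when seated in pocket 1 (y -21 mm, x 25 mm of the rack), 37 mm above the rack's underside. Pocket: 30 mm in diameter, 22 mm deep, floor 6 mm above the underside, mouth 9 mm below this point. Two of the four pockets start with a vial in them, two empty; which ones varies.
- pocket2 (a point): Point on the rack: where the centre of a vial comes when seated in pocket 2 (y 21 mm, x 25 mm of the rack), 37 mm above the rack's underside. Pocket: 30 mm in diameter, 22 mm deep, floor 6 mm above the underside, mouth 9 mm below this point. Two of the four pockets start with a vial in them, two empty; which ones varies.
- pocket3 (a point): Point on the rack: where the centre of a vial comes when seated in pocket 3 (y 63 mm, x 25 mm of the rack), 37 mm above the rack's underside. Pocket: 30 mm in diameter, 22 mm deep, floor 6 mm above the underside, mouth 9 mm below this point. Two of the four pockets start with a vial in them, two empty; which ones varies.
- vial_a_mid (a point): amber glass vial with a white screw cap, 28 mm in diameter, 62 mm tall, 40 g, standing in one of the rack's pockets at the start, 40 mm of it above the rack's top. The point is its centre, half-way up (31 mm above its foot); z is its own axis.
- vial_b_mid (a point): amber glass vial with a white screw cap, 28 mm in diameter, 62 mm tall, 40 g, standing in one of the rack's pockets at the start, 40 mm of it above the rack's top. The point is its centre, half-way up (31 mm above its foot); z is its own axis.
- spare_a_mid (a point): amber glass vial with a white screw cap, 28 mm in diameter, 62 mm tall, 40 g, a spare, standing on the bench to the right (-y) of the reader. Neighbouring vials in the rack leave only 14 mm between them, so grip it with the fingers on its rack-x sides, about 13 mm above its centre. The point is its centre, half-way up (31 mm above its foot); z is its own axis.
- spare_b_mid (a point): amber glass vial with a white screw cap, 28 mm in diameter, 62 mm tall, 40 g, a spare, standing on the bench to the right (-y) of the reader. Neighbouring vials in the rack leave only 14 mm between them, so grip it with the fingers on its rack-x sides, about 13 mm above its centre. The point is its centre, half-way up (31 mm above its foot); z is its own axis.
- beaker: Bystander: empty glass beaker, 64 mm across, 75 mm high, on the right. Origin under its centre.
- bottle_a: Bystander: glass bottle, 72 mm across, 165 mm high, on the left. Origin under its centre.
- weight: Bystander: small steel weight with a knob, 26 mm across, 43 mm high, near the spares. Origin under its centre.
- calibrator: Bystander: flat grey hand-held box 50 x 85 x 22 mm, on the left. Origin under its centre.
- collar: Bystander: black rubber collar, 48 mm across, 14 mm high, near the spares. Origin under its centre.

How it is judged:
By the outcome, as a careful person would: the job done as asked, in the order asked, and still so for the second after the job is handed in, while the arm keeps its last pose, push and grip.
It also fails if it takes over 70 s, if anything falls off the work surface, if the arm or the gripper's body presses on something with over 40 N, if the wrist force passes 120 N, or if a joint passes its speed limit or range.

## Robot

A 6-joint arm with a two-finger parallel gripper is mounted at the origin on the work surface. World frame = base frame: x ahead of the robot, y to its left, z up, the work surface at z = 0. Lengths are in m, angles in rad, forces in N, time in s.
With the tool pointing down it reaches from about 0.425 to 0.95 m from the base axis. Payload 3.5 kg.
Tool frame: the origin (TCP) lies at the very end of the fingers, on their centre line; the grasp point (between the pads) lies 19 mm behind it; z points along the fingers, y is the direction in which the jaws open and shut (so a half turn about z gives the same grasp; the last joint's range is limited). The gripper opens to 85 mm and grips with 20 to 120 N. Pads are 22 mm wide; open, the fingers measure 114 mm over their backs; the gripper's body (76 mm by 85 mm) begins 54 mm behind the grasp point. The pads swing forward as they close: fully open they stand 13 mm farther back than shut.
Start: joints at [1.062, 0.286, 1.577, -0, 1.279, -0.15], TCP at [0.237, 0.632, 0.203] pointing down, gripper open.
Joint ranges: [-2.77, 2.77], [-0.9, 2.22], [0.21, 2.48], [-1.53, 4.67], [0.24, 2.81], [-2.84, 2.84]. Speed limits (rad/s): [2.79, 2.79, 3.14, 3.14, 3.14, 3.14].

## Interface

Orientations are given as a rotation vector (axis times angle).
In Python, from plant import r gives the robot as it stands.
- The arm moves only by the tool drive_tool, never from a script. Its argument "motion" is a list of rows, each a list of 7 numbers: the finger opening in mm, from 0 to 85.4, then the shift along the tool's x, y, z in mm, then the turn, a rotation vector about the tool's x, y, z in degrees. A call has 1 to 12 rows; each row shifts and turns the commanded pose from where the row before left it, along the tool's axes as they then stand; what a row does not reach is not made up. A row lasts 1/12 s, in which the tool goes at most 41.7 mm and 7.16 degrees, less where a joint would pass 70% of its speed; a pose out of reach is approached as far as the arm can. A call is refused whole if a number of a shift passes 41.7 or a number of a turn 7.16, either way. A call with a gripper value outside its range is refused whole. The fingers move at their own pace and stop on an object; the grip force is fixed at half the most. Time passes only in rows, so rows that do not move let the fingers close. It gives the time, the measured TCP pose, the force and the opening at its end, in the units of the state.
- r.get_obs(): the state, without advancing time (a new reading comes with each control period).
- r.get_image(name): name is "scene" or "top" or "wrist"; returns a dict with "pixels" (420x560x3 uint8, red, green, blue), "depth" (420x560 float32, m along the optical axis (not along the pixel's ray), 0 where there is no reading), "vertical_fov" (degrees; the focal length in pixels is half the picture's height over the tangent of half this angle, whatever the lens; pixels are square), "cx", "cy" (the principal point, pixels), "k1" (the pictures are not rectified: a ray, as slopes to the right and down, at radius r is drawn at 1 + k1 r^2 times it, then the intrinsics apply), "view" (4x4, takes a point from world to camera coordinates). Camera axes: x right, y down, z forward; pixel columns grow to the right and rows downward; lengths in m; the calibration is good to about 2 mm. A picture is of the moment at which its call begins.
- r.job_done(): hands the job in, once; it reports no verdict.
The state is a dict: "clock": time; "qpos": joint angles; "joint_vel": joint speeds; "joint_torque": joint torques, N m; "position": TCP position; "eef_rot": TCP orientation; "ft_force": force on the tool from outside, world axes, zero at the start; "ft_torque": the same for the moment, N m; "grip_width": finger opening in m.
Only numpy, scipy, OpenCV 4.12 (cv2) and the standard library are available. Lean on these libraries where they do the work, as an engineer would, in place of code of your own. Each camera call takes 0.05 s, during which the arm holds its last target.

## Working session

There is one attempt and no reset: what is moved stays moved. The work goes in short steps, Python scripts to look and compute and a tool call to move; the robot and the scene stay as the last step left them, time stands still between calls to the robot, and variables do not carry over. Pictures are saved under pics/ and viewed, and the job is handed in when it is done.

Besides the shell and the picture viewer there is one more tool, called in YAML: its name, and indented under it one key for each argument. drive_tool: Moves the arm, as the interface text tells. Its arguments: {"type":"object","properties":{"motion":{"type":"array","items":{"type":"array","items":{"type":"number"}}}},"required":["motion"]}

```bash
ls; mkdir -p pics
cat > h.py <<'E'
import numpy as np, cv2
from plant import r
from scipy.spatial.transform import Rotation as R
def img(name,fn=None):
    d=r.get_image(name)
    if fn: cv2.imwrite('pics/'+fn,d['pixels'][:,:,::-1])
    return d
def K(d):
    h=d['pixels'].shape[0]; f=h/2/np.tan(np.radians(d['vertical_fov'])/2)
    return f
def ray(d,u,v):
    f=K(d); A=np.array([[f,0,d['cx']],[0,f,d['cy']],[0,0,1.]])
    x=np.array([(u-d['cx'])/f,(v-d['cy'])/f]); y=x.copy()
    for _ in range(20): y=x/(1+d['k1']*(y@y))
    M=np.linalg.inv(d['view']); return M[:3,3],M[:3,:3]@np.array([y[0],y[1],1.])
def onz(d,u,v,z):
    o,k=ray(d,u,v); return o+k*(z-o[2])/k[2]
def dep(d,u,v):
    o,k=ray(d,u,v); return o+k*d['depth'][int(round(v)),int(round(u))]
def proj(d,p):
    c=d['view']@np.append(p,1); s=c[:2]/c[2]; s=s*(1+d['k1']*(s@s)); return s*K(d)+[d['cx'],d['cy']]
E
python3 - <<'E'
from h import *
np.set_printoptions(precision=4,suppress=True)
o=r.get_obs()
for k in o: print(k,np.array(o[k]))
for n in ['scene','top','wrist']:
    d=img(n,n+'0.png'); print(n,d['vertical_fov'],d['cx'],d['cy'],d['k1']);print(d['view'])
E
```

```text
pics
clock 0.0
qpos [ 1.062   0.2872  1.5782 -0.      1.2786 -0.15  ]
joint_vel [-0.001  -0.0002  0.0003  0.0003 -0.0021 -0.0011]
joint_torque [ -0.0013 -40.5983 -29.2625  -0.0002   0.0058  -0.    ]
position [0.2367 0.6314 0.2011]
eef_rot [-0.5605 -3.0904  0.0035]
ft_force [0.8118 0.6291 0.7578]
ft_torque [ 0.0492 -0.0081 -0.0399]
grip_width 0.08550756925038772
scene 57.236417546280535 281.03718862399194 212.39862097697875 0.023285476316630645
[[-0.4653  0.885   0.0195  0.2823]
 [ 0.6636  0.3633 -0.6539 -0.2996]
 [-0.5858 -0.2913 -0.7563  1.3205]
 [ 0.      0.      0.      1.    ]]
top 53.302389767027655 277.9870930166271 207.03371043069055 -0.06905864329183277
[[-0.0098 -1.      0.0006 -0.0213]
 [-0.996   0.0097 -0.0889  0.5419]
 [ 0.0889 -0.0015 -0.996   1.3063]
 [ 0.      0.      0.      1.    ]]
wrist 63.892848109253116 273.70339835369646 204.85252648167923 0.008249274629761926
[[ 0.3501  0.9367 -0.0009 -0.6734]
 [ 0.904  -0.3376  0.2623 -0.035 ]
 [ 0.2454 -0.0927 -0.965   0.378 ]
 [ 0.      0.      0.      1.    ]]
```

View pics/top0.png

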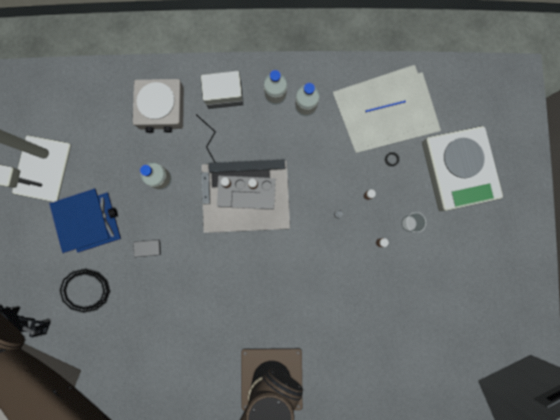

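View pics/scene0.png

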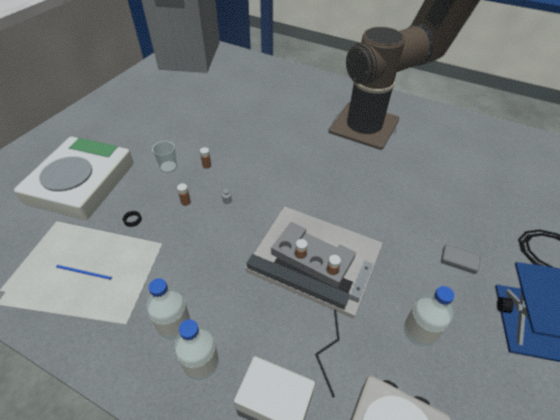

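View pics/wrist0.png

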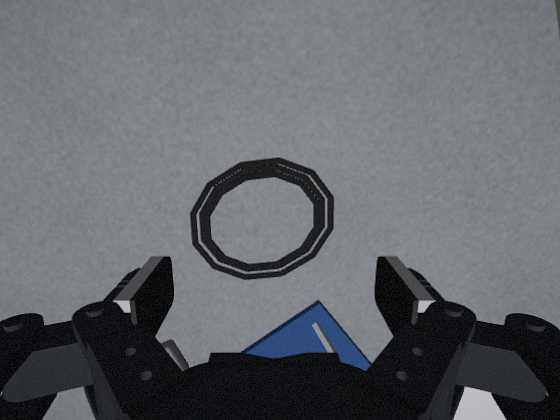

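The top view (robot at the bottom, +x up, +y left) shows the reader at about (247,197), with its fence on the upper edge and its stop on the left. The seated vials are at (225,183) and (252,183), so pockets 1 and 3 look occupied. The spares are at (370,194) and (383,242), the weight at (338,214) and the beaker at (415,222). Next I'll zoom in.

Run:
```python
from h import *
np.set_printoptions(precision=4,suppress=True)
d=r.get_image('top')
p=d['pixels'][:,:,::-1]
a=cv2.resize(p[145:245,190:300],None,fx=7,fy=6,interpolation=cv2.INTER_CUBIC); a=cv2.resize(p[150:240,195:297],None,fx=6.5,fy=6.5,interpolation=cv2.INTER_CUBIC)
cv2.imwrite('pics/topz.png',a)
a=cv2.resize(p[180:255,325:430],None,fx=7,fy=7,interpolation=cv2.INTER_CUBIC)
cv2.imwrite('pics/topz2.png',a)
s=r.get_image('scene'); p=s['pixels'][:,:,::-1]
a=cv2.resize(p[200:315,240:390],None,fx=5,fy=5,interpolation=cv2.INTER_CUBIC)
cv2.imwrite('pics/scz.png',a)
```

```text
(no output)
```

View pics/topz.png

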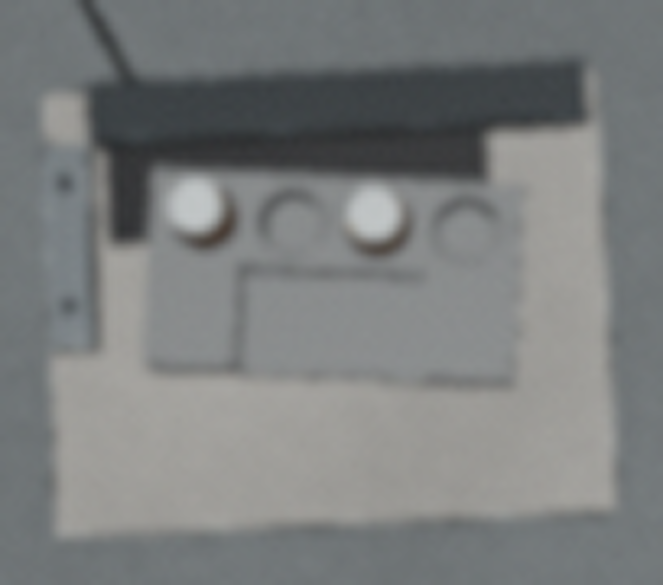

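View pics/topz2.png

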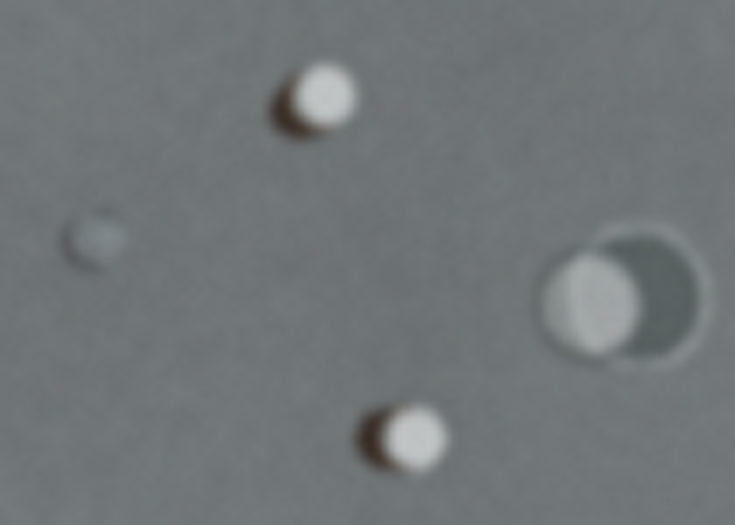

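View pics/scz.png

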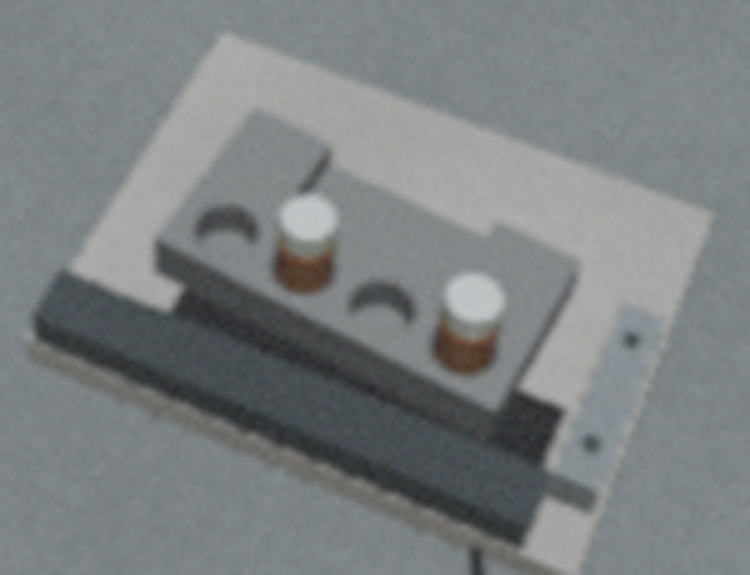

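Empty pockets are 0 and 2: the zoomed views show holes at pocket 0 (right) and pocket 2, with caps in pockets 1 and 3. Now I'll measure the caps, rack and plate.

Run:
```python
from h import *
np.set_printoptions(precision=4,suppress=True)
for n,boxes in [('top',[(212,170,265,200),(355,180,400,255)]),('scene',[(285,230,350,275),(170,140,220,210)])]:
    d=r.get_image(n); hsv=cv2.cvtColor(d['pixels'],cv2.COLOR_RGB2HSV)
    thr=175
    m=((hsv[...,2]>170)&(hsv[...,1]<40)).astype(np.uint8)
    nn,l,st,c=cv2.connectedComponentsWithStats(m)
    for i in range(1,nn):
        u,v=c[i]
        for bi,(a,b,e,f) in enumerate(boxes):
            if a<u<e and b<v<f and st[i,4]>15:
                z=(0.088 if bi==0 else 0.062) 
                print(n,c[i],st[i,2:],onz(d,u,v,z),dep(d,u,v))
d=r.get_image('top')
Z=lambda q:(q[0]/6.5+195-.4,q[1]/6.5+150-.4)
rk=[(152,165),(522,187),(513,385),(150,370)]
P=[onz(d,*Z(q),0.048) for q in rk]; print('rack',P); print([np.linalg.norm(P[i]-P[i-1]) for i in range(4)])
for q in rk: print(dep(d,*(np.array(Z(q))*.9+.1*np.array(Z((330,280))))))
pk=[(44,92),(590,68),(616,512),(56,538)]
P=[onz(d,*Z(q),0.02) for q in pk]; print('plate',P); print([np.linalg.norm(P[i]-P[i-1]) for i in range(4)])
for a,b in [(0,1),(3,2),(0,3),(1,2)]:
    e=P[b]-P[a]; print(np.degrees(np.arctan2(e[1],e[0])))
```

```text
top [224.1667 181.0476] [ 7  7 42] [0.617  0.1368 0.088 ] [0.6169 0.1366 0.089 ]
top [252.     182.2439] [ 7  7 41] [0.6124 0.0519 0.088 ] [0.6116 0.0516 0.0938]
top [371.1282 193.1282] [ 7  7 39] [ 0.5788 -0.3165  0.062 ] [ 0.5784 -0.3157  0.0655]
top [384.05  242.175] [ 7  7 40] [ 0.4263 -0.3522  0.062 ] [ 0.4263 -0.3519  0.0632]
scene [203.6486 149.8649] [ 9  5 37] [ 0.4293 -0.3496  0.062 ] [ 0.4276 -0.3511  0.0602]
scene [181.4082 186.4898] [10  6 49] [ 0.5809 -0.3142  0.062 ] [ 0.5779 -0.3174  0.0578]
scene [301.2603 243.1096] [11  9 73] [0.6142 0.0542 0.088 ] [0.6136 0.0539 0.0871]
scene [342.8824 243.0588] [11  7 17] [0.5685 0.1378 0.088 ] [0.5163 0.1275 0.0189]
scene [334.5783 259.0964] [12  9 83] [0.6183 0.1379 0.088 ] [0.6178 0.1378 0.0872]
rack [array([0.6427, 0.1615, 0.048 ]), array([ 0.63  , -0.0177,  0.048 ]), array([ 0.534 , -0.0125,  0.048 ]), array([0.5429, 0.1621, 0.048 ])]
[np.float64(0.0997364410689896), np.float64(0.17962793279550981), np.float64(0.09616717769773209), np.float64(0.17480528293305445)]
[0.6369 0.1528 0.0481]
[ 0.6259 -0.0084  0.0462]
[ 0.539  -0.0038  0.0494]
[0.5474 0.1537 0.0453]
plate [array([0.6847, 0.2195, 0.02  ]), array([ 0.6938, -0.0518,  0.02  ]), array([ 0.4736, -0.062 ,  0.02  ]), array([0.4634, 0.212 , 0.02  ])]
[np.float64(0.22140072436198477), np.float64(0.27146075797495567), np.float64(0.22045606825659506), np.float64(0.2742193964415182)]
-88.07163985696891
-87.87062206822166
-178.06791687292113
-177.35135985233003
```

Results, checked against the sizes given:

| Item | Position / yaw | Check |
|---|---|---|
| Spare a | (0.579,-0.316) | two views agree within 3 mm |
| Spare b | (0.428,-0.351) | two views agree within 3 mm |
| Rack yaw | about -3.1° | vial spacing 84–85 mm, as expected |
| Plate yaw | about +2° | sides 220 x 273 mm, as expected |

I'll turn the tool first so that its y axis lies along rack x.

```bash
cat >> h.py <<'E'
def st():
    o=r.get_obs(); M=R.from_rotvec(o['eef_rot']).as_matrix(); p=np.array(o['position']); return o,p,M
def goal(yaw):
    s,c=np.sin(yaw),np.cos(yaw); return np.array([[-s,c,0],[c,s,0],[0,0,-1.]])
def rel(x,y,z,yawdeg):
    "total shift mm in (present tool axes) and turn deg"
    o,p,M=st(); G=goal(np.radians(yawdeg)); 
    rv=np.degrees(R.from_matrix(M.T@G).as_rotvec()); d=np.array([x,y,z])-p
    print('t',round(o['clock'],2),'pos',p.round(4),'yaw',round(np.degrees(np.arctan2(M[1,1],M[0,1])),2),'F',np.round(o['ft_force'],1),'w',round(o['grip_width']*1000,1))
    print('turn tool',rv.round(2),'shift now-axes',(M.T@d*1000).round(1),'shift goal-axes',(G.T@d*1000).round(1))
E
python3 - <<'E'
from h import *
np.set_printoptions(precision=4,suppress=True)
rel(.5795,-.3155,.16,-3.1)
d=r.get_image('wrist'); o,p,M=st(); V=np.linalg.inv(d['view']); print(M.T@(V[:3,3]-p), M.T@V[:3,:3])
E
```

```text
t 0.4 pos [0.2369 0.6319 0.2024] yaw 69.44 F [ 0.3 -0.2 -0.1] w 85.5
turn tool [-0.02  0.01 72.54] shift now-axes [-653.5 -766.8   42.5] shift goal-axes [-927.5  393.3   42.4]
[ 0.066  -0.0011 -0.172 ] [[ 0.0011 -0.9649 -0.2626]
 [ 1.      0.0008  0.0013]
 [-0.001  -0.2626  0.9649]]
```

drive_tool:
  motion:
    - [45,0,0,0,0,0,6.6]
    - [45,0,0,0,0,0,6.6]
    - [45,0,0,0,0,0,6.6]
    - [45,0,0,0,0,0,6.6]
    - [45,0,0,0,0,0,6.6]
    - [45,0,0,0,0,0,6.6]
    - [45,0,0,0,0,0,6.6]
    - [45,0,0,0,0,0,6.6]
    - [45,0,0,0,0,0,6.6]
    - [45,0,0,0,0,0,6.6]
    - [45,0,0,0,0,0,6.5]

```text
clock: 1.37
position: [0.237, 0.632, 0.2026]
eef_rot: [-2.286, -2.155, -0.0]
ft_force: [-0.5, 0.3, -0.6]
grip_width: 0.0452
```

drive_tool:
  motion:
    - [45,-38,16,0,0,0,0]
    - [45,-38,16,0,0,0,0]
    - [45,-38,16,0,0,0,0]
    - [45,-38,16,0,0,0,0]
    - [45,-38,16,0,0,0,0]
    - [45,-38,16,0,0,0,0]
    - [45,-38,16,0,0,0,0]
    - [45,-38,16,0,0,0,0]
    - [45,-38,16,0,0,0,0]
    - [45,-38,16,0,0,0,0]
    - [45,-38,16,0,0,0,0]
    - [45,-38,16,0,0,0,0]

```text
clock: 2.37
position: [0.4047, 0.1646, 0.203]
eef_rot: [2.279, 2.161, 0.002]
ft_force: [0.9, 0.1, -0.1]
grip_width: 0.0449
```

Run:
```python
from h import *
rel(.5795,-.3155,.16,-3.1)
```

```text
t 2.37 pos [0.4047 0.1646 0.203 ] yaw -3.04 F [ 0.9  0.1 -0.1] w 44.9
turn tool [ 0.09 -0.02  0.06] shift now-axes [-470.2  199.9   43.2] shift goal-axes [-469.9  200.5   43. ]
```

drive_tool:
  motion:
    - [45,-40,17,0,0,0,0]
    - [45,-40,17,0,0,0,0]
    - [45,-40,17,0,0,0,0]
    - [45,-40,17,0,0,0,0]
    - [45,-40,17,0,0,0,0]
    - [45,-40,17,0,0,0,0]
    - [45,-40,17,0,0,0,0]
    - [45,-40,17,0,0,0,0]
    - [45,-40,17,6,0,0,0]
    - [45,-40,17,12,0,0,0]
    - [45,-40,17,12,0,0,0]
    - [45,-30,13,12,0,0,0]

```text
clock: 3.37
position: [0.5718, -0.295, 0.1626]
eef_rot: [2.28, 2.159, 0.0]
ft_force: [0.4, 1.0, -0.5]
grip_width: 0.0451
```

drive_tool:
  motion:
    - [45,0,0,0,0,0,0]
    - [45,0,0,0,0,0,0]

```text
clock: 3.53
position: [0.5705, -0.2929, 0.1608]
eef_rot: [-2.28, -2.156, 0.001]
ft_force: [0.2, -0.3, -0.6]
grip_width: 0.0452
```

Run:
```python
from h import *
rel(.5795,-.3155,.16,-3.1)
d=img('wrist','w1.png')
```

```text
t 3.53 pos [ 0.5705 -0.2929  0.1608] yaw -3.2 F [ 0.2 -0.3 -0.6] w 45.2
turn tool [-0.15 -0.12 -0.1 ] shift now-axes [-22.   10.3   0.7] shift goal-axes [-22.1  10.2   0.8]
```

View pics/w1.png

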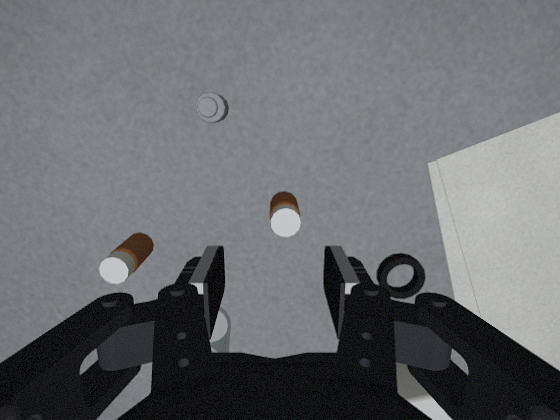

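The wrist view shows spare a's cap at about (286,222) between the open fingers. Spare b's cap is at (114,270), the weight at (210,107) and the collar at (401,275).

```bash
cat >> h.py <<'E'
def caps(d,z,zb=20,s=None):
    hsv=cv2.cvtColor(d['pixels'],cv2.COLOR_RGB2HSV)
    m=((hsv[...,2]>165)&(hsv[...,1]<40)).astype(np.uint8)
    nn,l,stt,c=cv2.connectedComponentsWithStats(m); out=[]
    for i in range(1,nn):
        if 300<stt[i,4]<2500:
            cn,_=cv2.findContours((l==i).astype(np.uint8),cv2.RETR_EXTERNAL,cv2.CHAIN_APPROX_NONE)
            (u,v),rr=cv2.minEnclosingCircle(cn[0]); 
            print('cap',c[i].round(1),'circ',round(u,1),round(v,1),round(rr,1),stt[i,4],onz(d,*c[i],z).round(4),onz(d,u,v,z).round(4),'depth',dep(d,*c[i]).round(4))
E
python3 - <<'E'
from h import *
d=r.get_image('wrist'); caps(d,.062)
E
```

```text
cap [284.5 223.2] circ 284.4 223.5 14.8 666 [ 0.5786 -0.3167  0.062 ] [ 0.5786 -0.317   0.062 ] depth [ 0.5786 -0.3166  0.0624]
cap [113.4 270.6] circ 113.4 270.6 14.6 591 [ 0.4261 -0.3525  0.062 ] [ 0.4261 -0.3526  0.062 ] depth [ 0.4265 -0.3522  0.0627]
cap [430.8 408.5] circ 430.0 410.0 22.8 469 [ 0.715  -0.5176  0.062 ] [ 0.7144 -0.5194  0.062 ] depth [ 0.7164 -0.5203  0.0594]
```

Run:
```python
from h import *
rel(.5787,-.3166,.025,-3.1)
```

```text
t 3.63 pos [ 0.571  -0.2912  0.1628] yaw -3.05 F [-0.7  0.4 -0. ] w 45.0
turn tool [-0.01 -0.03  0.05] shift now-axes [-25.    9.  137.8] shift goal-axes [-24.9   9.  137.8]
```

```bash
cat >> h.py <<'E'
def avg(n=6):
    ps=[];vs=[];F=[]
    for i in range(n):
        o,p,M=st(); ps.append(p); vs.append(M@[1,0,0]); F.append(o['ft_force']); r.get_image('wrist')
    ps=np.array(ps); v=np.mean(vs,0); print('avg pos',ps.mean(0).round(4),'sd',ps.std(0).round(4),'yaw',round(np.degrees(np.arctan2(-v[0],v[1])),2),'F',np.mean(F,0).round(1))
    return ps.mean(0),np.degrees(np.arctan2(-v[0],v[1]))
def rel2(x,y,z,yawdeg,n=6):
    p,yw=avg(n); G=goal(np.radians(yw)); print('t',round(r.get_obs()['clock'],2),'shift',(G.T@(np.array([x,y,z])-p)*1000).round(1),'turn z',round(yw-yawdeg,2))
E
python3 - <<'E'
from h import *
rel2(.5787,-.3166,.025,-3.1)
E
```

```text
avg pos [ 0.5713 -0.2908  0.1636] sd [0.0001 0.0002 0.0004] yaw -2.99 F [ 0.2  0.1 -0.1]
t 3.93 shift [-25.4   8.7 138.6] turn z 0.11
```

drive_tool:
  motion:
    - [45,-13,4.5,0,0,0,0]
    - [45,-12.4,4.2,0,0,0,0]
    - [45,0,0,24,0,0,0]
    - [45,0,0,24,0,0,0]
    - [45,0,0,24,0,0,0]
    - [45,0,0,24,0,0,0]
    - [45,0,0,22,0,0,0]
    - [45,0,0,12,0,0,0]
    - [45,0,0,8.6,0,0,0]
    - [45,0,0,0,0,0,0]
    - [45,0,0,0,0,0,0]
    - [45,0,0,0,0,0,0]

```text
clock: 4.93
position: [0.5796, -0.3187, 0.0259]
eef_rot: [2.278, 2.159, 0.001]
ft_force: [-0.2, 0.6, 0.4]
grip_width: 0.0448
```

Run:
```python
from h import *
rel2(.5787,-.3166,.025,-3.1,3)
img('wrist','w2.png')
```

```text
avg pos [ 0.5797 -0.3186  0.026 ] sd [0.     0.0001 0.0001] yaw -3.06 F [-0.4  0.4  0. ]
t 5.08 shift [ 2.  -1.1  1. ] turn z 0.04
```

View pics/w2.png

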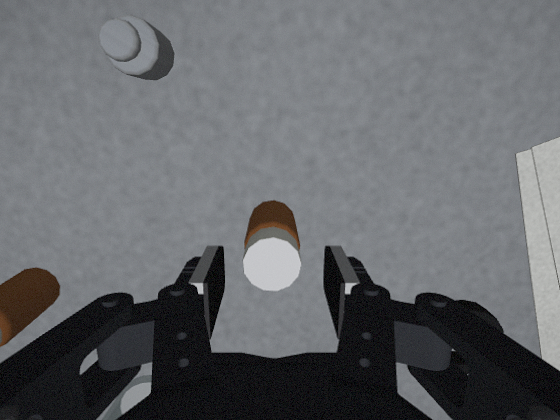

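The vial sits centred between the pads, with its cap at (272,264) and the pads at columns 222 and 327. I'll make a small correction and close.

Run:
```python
from h import *
caps(r.get_image('wrist'),.062)
```

```text
cap [550.6 188.6] circ 558.5 208.0 70.0 1922 [ 0.6945 -0.2888  0.062 ] [ 0.6992 -0.2973  0.062 ] depth [ 0.7438 -0.3045  0.0026]
cap [271.9 264.7] circ 271.9 263.9 29.1 2400 [ 0.5785 -0.3168  0.062 ] [ 0.5785 -0.3164  0.062 ] depth [ 0.5785 -0.3165  0.0626]
```

drive_tool:
  motion:
    - [45,2,0,1,0,0,0]
    - [26,0,0,0,0,0,0]
    - [26,0,0,0,0,0,0]
    - [20,0,0,0,0,0,0]
    - [20,0,0,0,0,0,0]
    - [20,0,0,0,0,0,0]

```text
clock: 5.68
position: [0.5788, -0.3158, 0.0234]
eef_rot: [2.28, 2.161, 0.0]
ft_force: [-0.8, 0.2, 1.4]
grip_width: 0.025
```

Run:
```python
from h import *
rel2(.5787,-.3166,.025,-3.1,3)
print(r.get_obs()['grip_width'])
d=img('wrist','w3.png');caps(d,.062)
```

```text
avg pos [ 0.5788 -0.3158  0.0234] sd [0. 0. 0.] yaw -3.06 F [-0.   0.1  2. ]
t 5.83 shift [-0.8 -0.1 -1.6] turn z 0.04
0.02501568645017007
cap [551.6 188.3] circ 558.5 205.5 61.5 1504 [ 0.6927 -0.2858  0.062 ] [ 0.6967 -0.2932  0.062 ] depth [ 0.7421 -0.3014  0.0024]
cap [273.6 272.6] circ 273.4 272.5 28.9 2422 [ 0.5787 -0.3172  0.062 ] [ 0.5786 -0.3172  0.062 ] depth [ 0.5787 -0.317   0.0625]
```

View pics/w3.png

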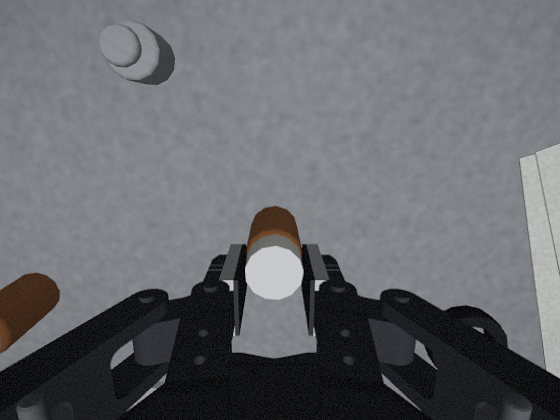

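Gripped: width is 25 mm and the fingers have stopped on the vial. The cap reads (0.5787,-0.317). Now I'll lift it and move to a hover short of pocket 0.

drive_tool:
  motion:
    - [20,0,0,-5,0,0,0]
    - [20,0,0,-10,0,0,0]
    - [20,0,0,-20,0,0,0]
    - [20,0,0,-24,0,0,0]
    - [20,0,0,-24,0,0,0]
    - [20,0,0,-20,0,0,0]
    - [20,8,0,-15,0,0,0]
    - [20,16,1,-9,0,0,0]
    - [20,24,2,0,0,0,0]
    - [20,30,2,0,0,0,0]
    - [20,30,2,0,0,0,0]
    - [20,30,2,0,0,0,0]

```text
clock: 6.88
position: [0.5941, -0.1753, 0.1492]
eef_rot: [-2.278, -2.16, 0.001]
ft_force: [-0.1, -0.7, -0.7]
grip_width: 0.0255
```

drive_tool:
  motion:
    - [20,30,2,0,0,0,0]
    - [20,30,2,0,0,0,0]
    - [20,30,2,0,0,0,0]
    - [20,26,1,0,0,0,0]
    - [20,20,1,0,0,0,0]
    - [20,12,1,0,0,0,0]
    - [20,6,0,0,0,0,0]
    - [20,0,0,0,0,0,0]
    - [20,0,0,0,0,0,0]
    - [20,0,0,0,0,0,0]

```text
clock: 7.72
position: [0.612, -0.0259, 0.15]
eef_rot: [2.281, 2.16, -0.001]
ft_force: [-0.1, 0.8, -0.7]
grip_width: 0.0252
```

Run:
```python
from h import *
rel2(.610,.010,.051,-3.1,2)
print(r.get_obs()['grip_width'])
d=img('wrist','w4.png');caps(d,.088)
```

```text
avg pos [ 0.612  -0.026   0.1499] sd [0.     0.0001 0.    ] yaw -3.13 F [ 0.1  0.2 -0.4]
t 7.82 shift [35.8 -4.  98.9] turn z -0.03
0.024929514535004353
cap [266.6  93.5] circ 266.8 93.4 20.0 1195 [0.6117 0.052  0.088 ] [0.6118 0.052  0.088 ] depth [0.6117 0.0519 0.0888]
cap [273.6 272.7] circ 273.5 272.5 28.9 2417 [ 0.6094 -0.0777  0.088 ] [ 0.6093 -0.0776  0.088 ] depth [ 0.612  -0.0274  0.1889]
cap [545.2 356.1] circ 542.0 358.0 24.8 812 [ 0.8261 -0.1636  0.088 ] [ 0.8238 -0.1654  0.088 ] depth [ 0.9034 -0.238   0.002 ]
```

View pics/w4.png

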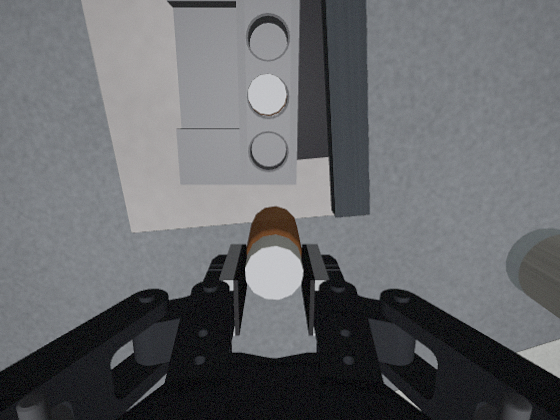

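The wrist view shows the held vial upright with its cap at (273,272). Empty pocket 0 is at (269,150), seated vial 1 at (267,93) and empty pocket 2 at (268,38). I'll fit the pocket mouths.

```bash
cat >> h.py <<'E'
def pockets(d,guess,fn,z=.048):
    g=cv2.cvtColor(d['pixels'],cv2.COLOR_RGB2GRAY); vis=d['pixels'][:,:,::-1].copy()
    for (u,v) in guess:
        x0,y0=int(u)-35,max(int(v)-35,0); s=cv2.resize(g[y0:y0+70,x0:x0+70],None,fx=4,fy=4,interpolation=cv2.INTER_CUBIC)
        c=cv2.HoughCircles(s,cv2.HOUGH_GRADIENT,1,40,param1=60,param2=12,minRadius=60,maxRadius=100)
        if c is None: print('none');continue
        for q in c[0][:2]:
            U,V,rr=q[0]/4+x0-.4,q[1]/4+y0-.4,q[2]/4; print('pocket',U.round(1),V.round(1),rr.round(1),onz(d,U,V,z).round(4))
            cv2.circle(vis,(int(round(U)),int(round(V))),int(round(rr)),(0,0,255),1)
    cv2.imwrite('pics/'+fn,cv2.resize(vis[0:240,150:400],None,fx=2.4,fy=2.4))
E
python3 - <<'E'
from h import *
d=r.get_image('wrist'); pockets(d,[(269,150),(268,38)],'p1.png')
# expected radius px at z=.048
c=d['view']@np.array([.61,.01,.048,1]); print('expected r',K(d)*.015/c[2])
# rack near corners hand-picked
for q in [(180,185),(296,185),(298,130)]: print(onz(d,*q,.048).round(4))
E
```

```text
pocket 267.7 151.2 20.4 [0.6094 0.01   0.048 ]
pocket 267.2 41.7 19.2 [0.6138 0.0907 0.048 ]
pocket 267.2 31.0 18.5 [0.6142 0.098  0.048 ]
expected r 18.5576301491163
[ 0.5351 -0.0139  0.048 ]
[ 0.6312 -0.0191  0.048 ]
[0.6344 0.0254 0.048 ]
```

View pics/p1.png

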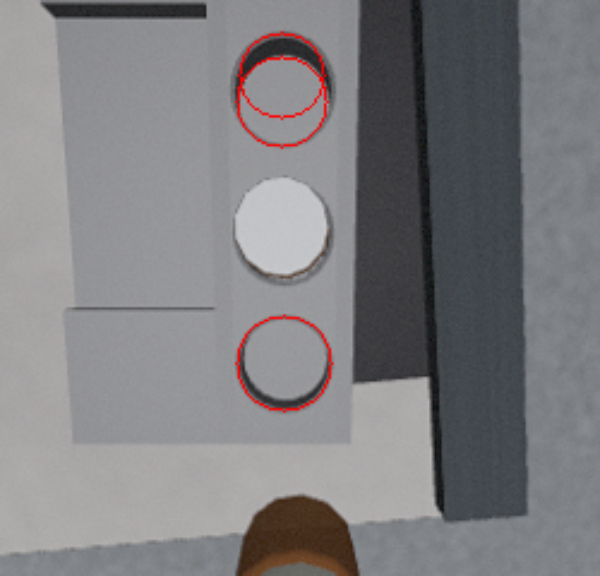

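Pocket 0 comes out at (0.6095,0.0099) from three routes that agree within 1 mm: the mouth circle, vial 1 offset by 42 mm, and the rack's end corners (width 96.2 mm, yaw -3.1°). I'll go above it and stop before entering.

drive_tool:
  motion:
    - [20,10,-1,0,0,0,0]
    - [20,15,-2,10,0,0,0]
    - [20,9,-1,20,0,0,0]
    - [20,3.1,-0.5,20,0,0,0]
    - [20,0,0,12,0,0,0]
    - [20,0,0,6,0,0,0]
    - [20,0,0,0,0,0,0]
    - [20,0,0,0,0,0,0]
    - [20,0,0,0,0,0,0]

```text
clock: 8.67
position: [0.6106, 0.012, 0.0833]
eef_rot: [2.279, 2.16, 0.002]
ft_force: [0.2, 0.8, -0.1]
grip_width: 0.0247
```

Run:
```python
from h import *
rel2(.6095,.0113,.0494,-3.1,2)
d=img('wrist','w5.png');caps(d,.088)
```

```text
avg pos [0.6107 0.012  0.0834] sd [0.     0.     0.0001] yaw -3.08 F [-0.5  0.3 -0.5]
t 8.77 shift [-0.7 -1.1 34. ] turn z 0.02
cap [271.6 166.4] circ 271.7 166.5 25.7 2021 [0.6118 0.0516 0.088 ] [0.6118 0.0516 0.088 ] depth [0.6118 0.0518 0.089 ]
cap [329.8 240.7] circ 328.4 251.1 33.9 1244 [0.6405 0.0104 0.088 ] [0.6397 0.0045 0.088 ] depth [ 0.6513 -0.0163  0.0209]
cap [273.3 273.1] circ 272.5 276.5 31.8 2493 [ 0.6095 -0.0068  0.088 ] [ 0.609  -0.0088  0.088 ] depth [0.6104 0.0108 0.1231]
```

View pics/w5.png

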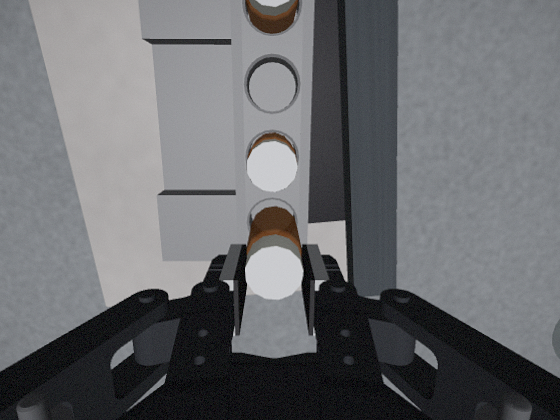

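The held vial is upright above pocket 0, with the pocket rim visible around its lower part at (272,205). I'll correct by about 1 mm and lower it slowly.

drive_tool:
  motion:
    - [20,-0.9,-1,0,0,0,0]
    - [20,0,0,4,0,0,0]
    - [20,0,0,4,0,0,0]
    - [20,0,0,4,0,0,0]
    - [20,0,0,4,0,0,0]
    - [20,0,0,4,0,0,0]
    - [20,0,0,0,0,0,0]

```text
clock: 9.4
position: [0.6082, 0.0114, 0.0608]
eef_rot: [-2.28, -2.161, 0.001]
ft_force: [0.7, -0.1, -1.1]
grip_width: 0.025
```

Run:
```python
from h import *
rel2(.6097,.0111,.0494,-3.1,2)
d=img('wrist','w6.png');caps(d,.088)
```

```text
avg pos [0.6082 0.0115 0.061 ] sd [0.     0.     0.0002] yaw -3.06 F [ 0.6  0.4 -0.5]
t 9.5 shift [-0.3  1.5 11.6] turn z 0.04
cap [340.5 251. ] circ 337.2 259.6 34.0 1351 [0.6395 0.0133 0.088 ] [0.638  0.0091 0.088 ] depth [ 0.6523 -0.0157  0.021 ]
```

View pics/w6.png

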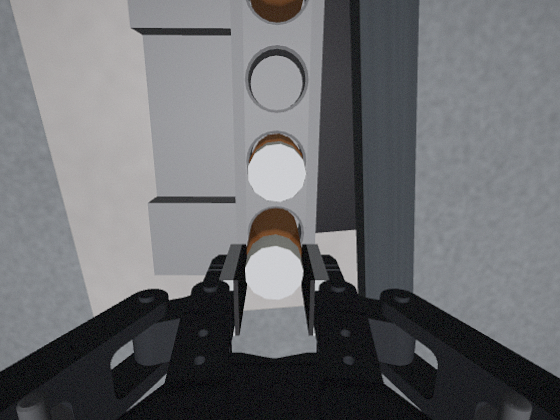

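The foot is about 10 mm inside the pocket mouth with no force reading. I'll lower it the rest of the way.

drive_tool:
  motion:
    - [20,0,1,3,0,0,0]
    - [20,0,0,3,0,0,0]
    - [20,0,0,3,0,0,0]
    - [20,0,0,1.5,0,0,0]
    - [20,0,0,0,0,0,0]
    - [20,0,0,0,0,0,0]

```text
clock: 10.05
position: [0.6094, 0.0114, 0.0513]
eef_rot: [-2.28, -2.161, 0.001]
ft_force: [0.4, -0.7, 1.1]
grip_width: 0.025
```

Run:
```python
from h import *
rel2(.6097,.0111,.0494,-3.1,3)
```

```text
avg pos [0.6095 0.0114 0.0515] sd [0.0001 0.     0.0001] yaw -3.06 F [0.3 0.  0. ]
t 10.2 shift [-0.2  0.2  2.1] turn z 0.04
```

drive_tool:
  motion:
    - [20,0,0,1,0,0,0]
    - [20,0,0,0.8,0,0,0]
    - [20,0,0,0,0,0,0]
    - [20,0,0,0,0,0,0]

```text
clock: 10.53
position: [0.6095, 0.0114, 0.0497]
eef_rot: [-2.28, -2.161, 0.0]
ft_force: [0.2, -0.2, -0.4]
grip_width: 0.025
```

Run:
```python
from h import *
rel2(.6097,.0111,.0494,-3.1,3)
```

```text
avg pos [0.6095 0.0114 0.0497] sd [0. 0. 0.] yaw -3.06 F [ 0.2  0.2 -0. ]
t 10.68 shift [-0.3  0.2  0.3] turn z 0.04
```

drive_tool:
  motion:
    - [20,0,0,0.6,0,0,0]
    - [20,0,0,0.6,0,0,0]
    - [20,0,0,0,0,0,0]
    - [20,0,0,0,0,0,0]

```text
clock: 11.02
position: [0.6098, 0.0113, 0.0494]
eef_rot: [2.28, 2.161, 0.0]
ft_force: [-2.0, 0.9, 4.5]
grip_width: 0.0249
```

Run:
```python
from h import *
rel2(.6097,.0111,.0494,-3.1,3)
```

```text
avg pos [0.6098 0.0113 0.0494] sd [0. 0. 0.] yaw -3.05 F [-2.1  0.7  5.3]
t 11.17 shift [-0.2 -0.1 -0. ] turn z 0.05
```

A 5 N contact at the expected height means the vial is seated. I'll release and rise.

drive_tool:
  motion:
    - [28,0,0,0,0,0,0]
    - [34,0,0,0,0,0,0]
    - [42,0,0,0,0,0,0]
    - [42,0,0,0,0,0,0]
    - [42,0,0,-6,0,0,0]
    - [42,0,0,-15,0,0,0]
    - [42,0,0,-20,0,0,0]
    - [42,0,0,-25,0,0,0]
    - [42,0,0,-20,0,0,0]
    - [42,0,0,-14,0,0,0]
    - [42,0,0,0,0,0,0]

```text
clock: 12.08
position: [0.612, 0.0111, 0.1531]
eef_rot: [2.275, 2.157, 0.007]
ft_force: [0.4, -0.4, 0.4]
grip_width: 0.0421
```

Run:
```python
from h import *
rel2(.4262,-.3525,.15,-3.1,2)
d=img('wrist','w7.png');caps(d,.088)
```

```text
avg pos [0.6114 0.0111 0.1519] sd [0.0006 0.0001 0.0012] yaw -3.05 F [-0.2 -0.3 -0.2]
t 12.18 shift [-373.  -165.6    1.9] turn z 0.05
cap [273.6  16.5] circ 273.5 15.3 21.8 1267 [0.6161 0.1344 0.088 ] [0.6161 0.1351 0.088 ] depth [0.6161 0.1342 0.0889]
cap [273.  151.2] circ 273.2 151.3 18.8 1074 [0.6114 0.0517 0.088 ] [0.6115 0.0516 0.088 ] depth [0.6114 0.0518 0.0893]
cap [274.  209.7] circ 273.9 210.0 17.6 938 [0.6099 0.0099 0.088 ] [0.6098 0.0097 0.088 ] depth [0.6099 0.0101 0.0885]
```

View pics/w7.png

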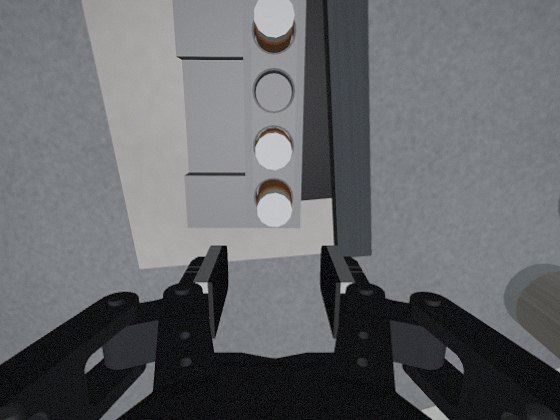

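Vial seated upright in pocket 0, cap at (274,210) with its top at 88.5 mm. Pocket 2 is empty at (274,91). Next is spare b.

drive_tool:
  motion:
    - [42,-15,-6,0,0,0,0]
    - [42,-25,-11,0,0,0,0]
    - [42,-32,-14,0,0,0,0]
    - [42,-32,-14,0,0,0,0]
    - [42,-32,-14,0,0,0,0]
    - [42,-32,-14,0,0,0,0]
    - [42,-32,-14,0,0,0,0]
    - [42,-32,-14,0,0,0,0]
    - [42,-32,-14,0,0,0,0]
    - [42,-32,-14,0,0,0,0]
    - [42,-32,-14,0,0,0,0]
    - [42,-25,-12,0,0,0,0]

```text
clock: 13.23
position: [0.4338, -0.334, 0.1463]
eef_rot: [-2.279, -2.158, 0.001]
ft_force: [0.8, 0.1, 0.3]
grip_width: 0.0419
```

drive_tool:
  motion:
    - [42,-15,-7,0,0,0,0]
    - [42,-5,-3,0,0,0,0]
    - [42,0,0,0,0,0,0]
    - [42,0,0,0,0,0,0]
    - [42,0,0,0,0,0,0]

```text
clock: 13.65
position: [0.4252, -0.351, 0.1478]
eef_rot: [-2.278, -2.162, -0.001]
ft_force: [-0.1, 0.2, 0.7]
grip_width: 0.0423
```

Run:
```python
from h import *
rel2(.4262,-.3525,.025,-3.1,2)
d=img('wrist','w8.png');caps(d,.062)
```

```text
avg pos [ 0.4252 -0.3509  0.1479] sd [0.0001 0.     0.0001] yaw -2.98 F [0.2 0.5 0.1]
t 13.75 shift [ -1.5   1.  122.9] turn z 0.12
cap [274.4 200.8] circ 274.4 200.8 15.9 780 [ 0.4261 -0.3524  0.062 ] [ 0.426  -0.3525  0.062 ] depth [ 0.4261 -0.3521  0.0633]
cap [420.4 401. ] circ 419.5 402.5 25.3 591 [ 0.5532 -0.5531  0.062 ] [ 0.5524 -0.5548  0.062 ] depth [ 0.5544 -0.5556  0.0596]
```

View pics/w8.png

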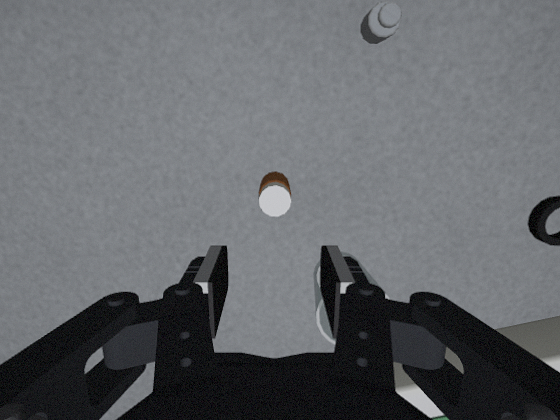

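Spare b's cap is at (274,201), centred between the fingers. The beaker shows behind the right finger at about (340,300), so I'll check its clearance before lowering.

Run:
```python
from h import *
d=r.get_image('wrist')
for q in [(316,290),(322,330),(345,254)]: print(onz(d,*q,.075).round(4),onz(d,*q,0.).round(4))
d=r.get_image('top')
for q in [(428,215),(415,210),(403,225)]:print(onz(d,*q,.075).round(4),onz(d,*q,0.).round(4))
```

```text
[ 0.4562 -0.4255  0.075 ] [ 0.4646 -0.4681  0.    ]
[ 0.4605 -0.463   0.075 ] [ 0.4702 -0.517   0.    ]
[ 0.4795 -0.3953  0.075 ] [ 0.495  -0.4286  0.    ]
[ 0.5079 -0.4884  0.075 ] [ 0.5129 -0.5157  0.    ]
[ 0.5238 -0.4483  0.075 ] [ 0.5297 -0.4732  0.    ]
[ 0.478  -0.4092  0.075 ] [ 0.4813 -0.4318  0.    ]
```

The beaker's nearest side is at y≈-0.398 and the fingers sit at y≈-0.352, so it is clear. Descending.

drive_tool:
  motion:
    - [42,-1,1,10,0,0,0]
    - [42,0,0,20,0,0,0]
    - [42,0,0,22,0,0,0]
    - [42,0,0,22,0,0,0]
    - [42,0,0,22,0,0,0]
    - [42,0,0,14,0,0,0]
    - [42,0,0,8,0,0,0]
    - [42,0,0,4.5,0,0,0]
    - [42,0,0,0,0,0,0]
    - [42,0,0,0,0,0,0]

```text
clock: 14.73
position: [0.4263, -0.3538, 0.0266]
eef_rot: [2.279, 2.161, -0.0]
ft_force: [0.5, 0.2, 0.1]
grip_width: 0.042
```

Run:
```python
from h import *
rel2(.4261,-.3523,.024,-3.1,2)
d=img('wrist','w9.png');caps(d,.062)
```

```text
avg pos [ 0.4264 -0.3539  0.0269] sd [0.0001 0.0001 0.0002] yaw -3.05 F [ 0.2  0.3 -0.1]
t 14.83 shift [ 1.6 -0.4  2.9] turn z 0.05
cap [272.3 262.2] circ 272.3 262.0 28.7 2350 [ 0.426  -0.3524  0.062 ] [ 0.426  -0.3524  0.062 ] depth [ 0.426  -0.3524  0.0621]
```

drive_tool:
  motion:
    - [42,1.5,-0.4,3,0,0,0]
    - [42,0,0,0,0,0,0]
    - [26,0,0,0,0,0,0]
    - [20,0,0,0,0,0,0]
    - [20,0,0,0,0,0,0]
    - [20,0,0,0,0,0,0]
    - [20,0,0,0,0,0,0]

```text
clock: 15.47
position: [0.4258, -0.3522, 0.0235]
eef_rot: [2.279, 2.161, -0.0]
ft_force: [-0.0, -0.4, 2.3]
grip_width: 0.0247
```

Run:
```python
from h import *
rel2(.6114,.0517,.15,-3.1,3)
print(r.get_obs()['grip_width'])
d=img('wrist','w10.png');caps(d,.062)
```

```text
avg pos [ 0.4258 -0.3522  0.0235] sd [0. 0. 0.] yaw -3.06 F [ 0.1 -0.2  2.8]
t 15.62 shift [ 413.2  163.8 -126.5] turn z 0.04
0.02505387917015978
cap [273.5 271. ] circ 273.3 271.5 29.1 2430 [ 0.4257 -0.3529  0.062 ] [ 0.4256 -0.3531  0.062 ] depth [ 0.4257 -0.3521  0.0635]
```

View pics/w10.png

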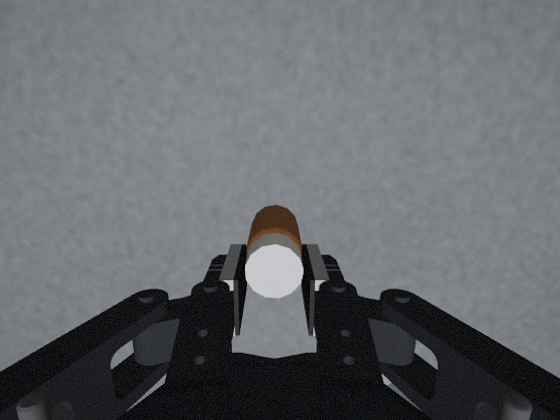

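Gripped, width 25 mm, vial upright with its cap at (273,271). Lifting and carrying it to a hover short of pocket 2.

drive_tool:
  motion:
    - [20,0,0,-5,0,0,0]
    - [20,0,0,-10,0,0,0]
    - [20,0,0,-20,0,0,0]
    - [20,0,0,-24,0,0,0]
    - [20,0,0,-24,0,0,0]
    - [20,0,0,-20,0,0,0]
    - [20,5,2,-15,0,0,0]
    - [20,14,5,-8.5,0,0,0]
    - [20,22,9,0,0,0,0]
    - [20,29,12,0,0,0,0]
    - [20,30,12,0,0,0,0]
    - [20,30,12,0,0,0,0]

```text
clock: 16.67
position: [0.4843, -0.2224, 0.1492]
eef_rot: [-2.279, -2.16, -0.0]
ft_force: [0.4, 0.0, -0.7]
grip_width: 0.025
```

drive_tool:
  motion:
    - [20,30,12,0,0,0,0]
    - [20,30,12,0,0,0,0]
    - [20,30,12,0,0,0,0]
    - [20,30,12,0,0,0,0]
    - [20,30,12,0,0,0,0]
    - [20,30,12,0,0,0,0]
    - [20,30,12,0,0,0,0]
    - [20,29,11,0,0,0,0]
    - [20,24,9,0,0,0,0]
    - [20,15,6,0,0,0,0]
    - [20,6,3,0,0,0,0]
    - [20,3,1,0,0,0,0]

```text
clock: 17.67
position: [0.613, 0.0574, 0.149]
eef_rot: [-2.277, -2.163, 0.002]
ft_force: [0.3, 0.8, 0.1]
grip_width: 0.025
```

drive_tool:
  motion:
    - [20,0,0,0,0,0,0]
    - [20,0,0,0,0,0,0]
    - [20,0,0,0,0,0,0]

```text
clock: 17.92
position: [0.6131, 0.0548, 0.1495]
eef_rot: [-2.281, -2.16, 0.001]
ft_force: [-0.1, 0.1, 0.4]
grip_width: 0.0248
```

Run:
```python
from h import *
rel2(.6137,.0946,.0495,-3.1,2)
print(r.get_obs()['grip_width'])
d=img('wrist','w11.png');caps(d,.088)
pockets(d,[(270,150)],'p2.png')
```

```text
avg pos [0.6132 0.0548 0.1495] sd [0. 0. 0.] yaw -3.13 F [ 0.   0.6 -0.4]
t 18.02 shift [ 39.8  -1.6 100. ] turn z -0.03
0.025064875702930384
cap [271.6  88.5] circ 272.0 88.7 20.4 1227 [0.6164 0.1358 0.088 ] [0.6166 0.1356 0.088 ] depth [0.6164 0.1357 0.0886]
pocket 272.0 147.0 18.6 [0.6142 0.0941 0.048 ]
```

View pics/w11.png

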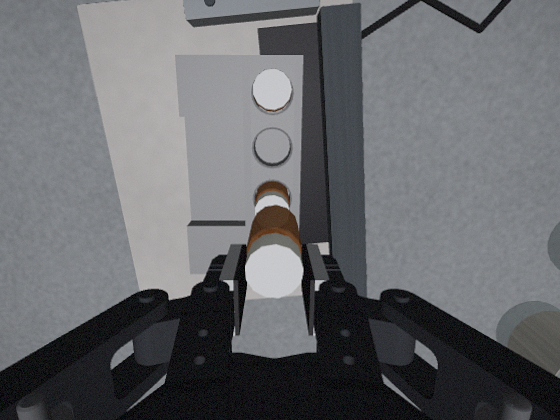

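Pocket 2 is at (272,147), (0.614,0.094), and vial 3 minus 42 mm agrees. I'll move over it first and then partway down.

drive_tool:
  motion:
    - [20,10,0,0,0,0,0]
    - [20,15,-1,0,0,0,0]
    - [20,10,-0.3,0,0,0,0]
    - [20,5,0,8,0,0,0]
    - [20,0,0,16,0,0,0]
    - [20,0,0,18,0,0,0]
    - [20,0,0,14,0,0,0]
    - [20,0,0,8,0,0,0]
    - [20,0,0,2,0,0,0]
    - [20,0,0,0,0,0,0]
    - [20,0,0,0,0,0,0]

```text
clock: 18.98
position: [0.615, 0.0958, 0.0842]
eef_rot: [2.279, 2.161, 0.001]
ft_force: [-0.2, -0.0, -0.0]
grip_width: 0.0247
```

Run:
```python
from h import *
rel2(.6140,.0948,.0495,-3.1,2)
d=img('wrist','w12.png');caps(d,.088); print(dep(d,273,272))
```

```text
avg pos [0.6151 0.0957 0.0844] sd [0.0001 0.     0.0002] yaw -3.06 F [ 0.1 -0.2  0.2]
t 19.08 shift [-1.  -1.1 34.9] turn z 0.04
cap [271.5 165.8] circ 271.5 166.0 25.5 1992 [0.6164 0.1355 0.088 ] [0.6164 0.1354 0.088 ] depth [0.6164 0.1356 0.0886]
[0.61490838 0.09441471 0.12322272]
```

View pics/w12.png

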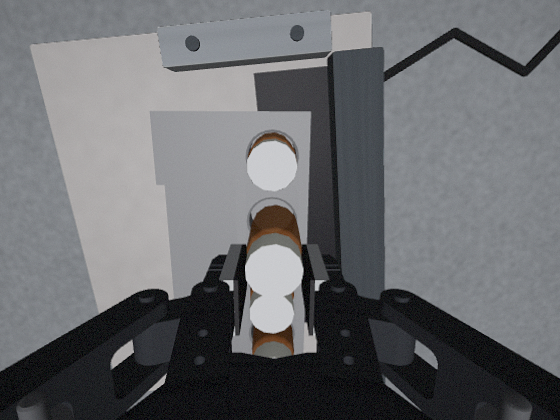

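drive_tool:
  motion:
    - [20,-1,-0.5,0,0,0,0]
    - [20,0,0,3,0,0,0]
    - [20,0,0,3,0,0,0]
    - [20,0,0,0,0,0,0]
    - [20,0,0,0,0,0,0]

```text
clock: 19.55
position: [0.6134, 0.0947, 0.077]
eef_rot: [-2.28, -2.161, 0.001]
ft_force: [-0.9, -0.2, 0.2]
grip_width: 0.025
```

Run:
```python
from h import *
rel2(.6140,.0948,.0495,-3.1,2)
```

```text
avg pos [0.6135 0.0947 0.0772] sd [0.0001 0.     0.0001] yaw -3.06 F [-0.7  0.2 -0. ]
t 19.65 shift [ 0.1  0.5 27.7] turn z 0.04
```

drive_tool:
  motion:
    - [20,0,0.4,3,0,0,0]
    - [20,0,0,4,0,0,0]
    - [20,0,0,4,0,0,0]
    - [20,0,0,4,0,0,0]
    - [20,0,0,4,0,0,0]
    - [20,0,0,3,0,0,0]
    - [20,0,0,2,0,0,0]
    - [20,0,0,1,0,0,0]
    - [20,0,0,0,0,0,0]
    - [20,0,0,0,0,0,0]

```text
clock: 20.48
position: [0.6143, 0.0947, 0.0526]
eef_rot: [2.28, 2.161, 0.0]
ft_force: [-0.6, 0.1, 0.2]
grip_width: 0.0252
```

Run:
```python
from h import *
rel2(.6140,.0948,.0495,-3.1,2)
```

```text
avg pos [0.6144 0.0947 0.0527] sd [0.     0.     0.0001] yaw -3.06 F [-0.3  0.5  0.1]
t 20.58 shift [ 0.  -0.4  3.2] turn z 0.04
```

drive_tool:
  motion:
    - [20,0,0,1,0,0,0]
    - [20,0,0,1,0,0,0]
    - [20,0,0,1,0,0,0]
    - [20,0,0,0.5,0,0,0]
    - [20,0,0,0.5,0,0,0]
    - [20,0,0,0,0,0,0]
    - [20,0,0,0,0,0,0]

```text
clock: 21.17
position: [0.6145, 0.0948, 0.0494]
eef_rot: [2.28, 2.161, 0.0]
ft_force: [-1.4, -0.4, 5.3]
grip_width: 0.025
```

Run:
```python
from h import *
rel2(.6140,.0948,.0495,-3.1,2)
```

```text
avg pos [0.6145 0.0948 0.0495] sd [0. 0. 0.] yaw -3.05 F [-2.2 -0.1  5.4]
t 21.27 shift [-0.  -0.5 -0. ] turn z 0.05
```

5 N contact at the seated height again. Releasing and rising.

drive_tool:
  motion:
    - [28,0,0,0,0,0,0]
    - [34,0,0,0,0,0,0]
    - [42,0,0,0,0,0,0]
    - [42,0,0,0,0,0,0]
    - [42,0,0,-6,0,0,0]
    - [42,0,0,-15,0,0,0]
    - [42,0,0,-20,0,0,0]
    - [42,0,0,-25,0,0,0]
    - [42,0,0,-25,0,0,0]
    - [42,0,0,-15,0,0,0]
    - [42,0,0,0,0,0,0]
    - [42,0,0,0,0,0,0]

```text
clock: 22.27
position: [0.6148, 0.0947, 0.1557]
eef_rot: [2.279, 2.16, 0.003]
ft_force: [-0.2, 0.5, 0.2]
grip_width: 0.0419
```

Run:
```python
from h import *
rel2(.56,.09,.15,87,2)
d=img('wrist','w13.png');caps(d,.088)
d=r.get_image('top');p=d['pixels'][:,:,::-1]; cv2.imwrite('pics/top1.png',p)
```

```text
avg pos [0.6143 0.0947 0.1548] sd [0.0005 0.     0.0009] yaw -3.06 F [ 0.  -0.  -0.3]
t 22.37 shift [ -7.6 -54.    4.8] turn z -90.06
cap [335.3  50.5] circ 334.3 50.3 19.9 449 [0.6584 0.197  0.088 ] [0.6577 0.1972 0.088 ] depth [0.6702 0.2077 0.0204]
cap [275.4 149.7] circ 275.6 149.7 18.5 1045 [0.6165 0.1355 0.088 ] [0.6166 0.1356 0.088 ] depth [0.6165 0.1355 0.0882]
cap [276.4 207.3] circ 276.5 207.1 17.5 911 [0.6151 0.0938 0.088 ] [0.6151 0.094  0.088 ] depth [0.6151 0.0938 0.0881]
cap [274.9 260.7] circ 274.8 261.0 16.3 790 [0.6118 0.0517 0.088 ] [0.6117 0.0514 0.088 ] depth [0.6118 0.0523 0.0893]
```

View pics/w13.png

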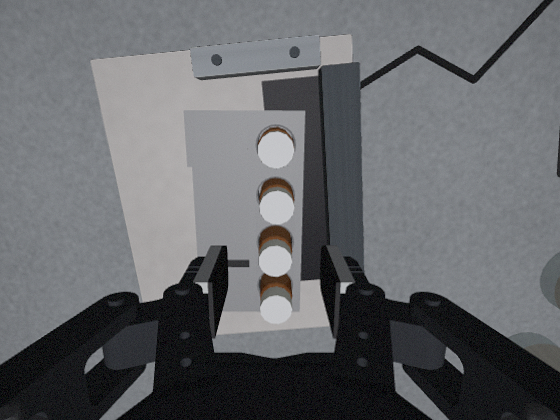

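View pics/top1.png

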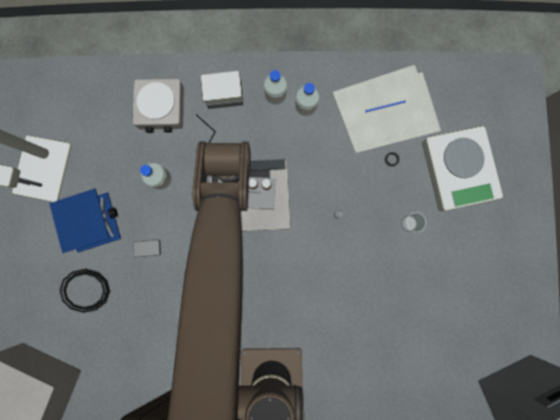

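All four vials stand at the seated cap height (88 mm). In this view the stop's front edge runs about (193,78)–(320,68) and the fence's near top edge about (319,66)–(329,248). From those I'll work out how far home is.

Run:
```python
from h import *
d=r.get_image('wrist'); p=d['pixels'][:,:,::-1]
cv2.imwrite('pics/z1.png',cv2.resize(p[30:300,80:380],None,fx=2.6,fy=2.2,interpolation=cv2.INTER_CUBIC))
```

```text
(no output)
```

View pics/z1.png

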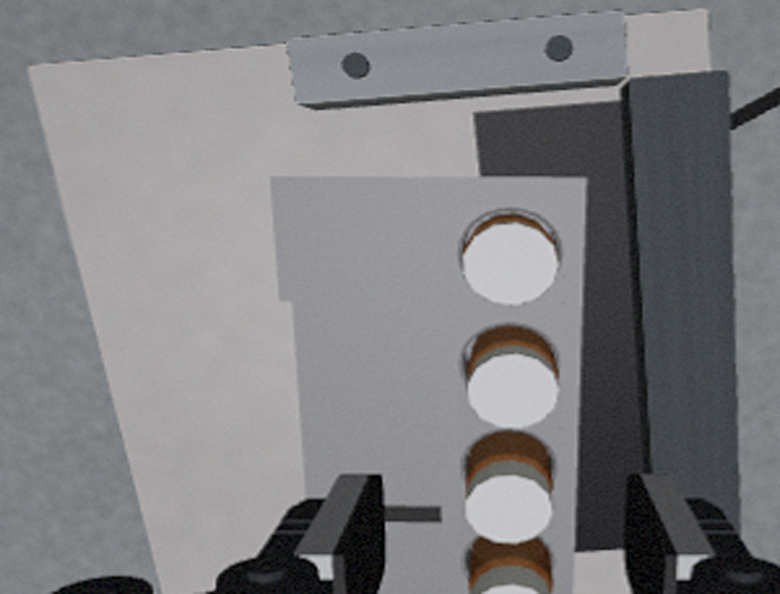

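Run:
```python
from h import *
d=r.get_image('wrist')
P=lambda U,V,z:onz(d,80+U/2.6-.3,30+V/2.2-.3,z)
def yw(a,b,off): e=b-a; return round(np.degrees(np.arctan2(e[1],e[0]))-off,2)
s1,s2=P(296,101,.044),P(627,77,.044); print('stop',s1.round(4),s2.round(4),yw(s1,s2,0),np.linalg.norm(s2-s1))
f1,f2=P(628,88,.044),P(650,470,.044); print('fence',f1.round(4),f2.round(4),yw(f2,f1,90))
a,b=P(271,178,.048),P(587,178,.048); print('rack end',a.round(4),b.round(4),yw(a,b,0),np.linalg.norm(b-a))
# intersection: fence/stop face corner = plate (100,120)
y=np.radians(2.1); X=np.array([np.cos(y),np.sin(y)]);Y=np.array([-X[1],X[0]])
fx=np.mean([f1[:2]@X,f2[:2]@X]); sy=np.mean([s1[:2]@Y,s2[:2]@Y])
home=X*(fx-.048)+Y*(sy-.09); print('home rack origin',home)
for n,v in [('p0',-63),('p1',-21),('p2',21),('p3',63)]: print(n,(home+X*.025+Y*v/1000).round(4))
```

```text
stop [0.5553 0.1917 0.044 ] [0.6547 0.1944 0.044 ] 1.57 0.09942586444383424
fence [0.6549 0.1908 0.044 ] [0.6602 0.046  0.044 ] 2.11
rack end [0.5456 0.1658 0.048 ] [0.6415 0.1608 0.048 ] -2.98 0.09604770575403004
home rack origin [0.61010619 0.10315165]
p0 [0.6374 0.0411]
p1 [0.6359 0.0831]
p2 [0.6343 0.1251]
p3 [0.6328 0.167 ]
```

Home rack origin is (0.610,0.103), and the top-view plate corners give the same point. The rack therefore has about 22 mm to go to the fence, 29 mm to the stop, and 5° to turn. I'll close the fingers, move over the notch and turn 85°, so the tool's x axis points to the fence and the camera sees the fence side.

drive_tool:
  motion:
    - [20,-2,-14,0,0,0,7.07]
    - [0,0,0,0,0,0,7.07]
    - [0,0,0,0,0,0,7.07]
    - [0,0,0,0,0,0,7.07]
    - [0,0,0,0,0,0,7.07]
    - [0,0,0,0,0,0,7.07]
    - [0,0,0,0,0,0,7.07]
    - [0,0,0,0,0,0,7.07]
    - [0,0,0,0,0,0,7.07]
    - [0,0,0,0,0,0,7.07]
    - [0,0,0,0,0,0,7.07]
    - [0,0,0,0,0,0,7.07]

```text
clock: 23.57
position: [0.5997, 0.0935, 0.1536]
eef_rot: [-3.141, -0.048, 0.002]
ft_force: [0.3, -0.4, 0.3]
grip_width: -0.0002
```

drive_tool:
  motion:
    - [0,0,0,0,0,0,0]
    - [0,0,0,0,0,0,0]

```text
clock: 23.73
position: [0.5998, 0.0935, 0.1538]
eef_rot: [-3.141, -0.063, 0.002]
ft_force: [-1.1, -0.4, -0.3]
grip_width: -0.0002
```

Run:
```python
from h import *
rel2(.5638,.0905,.06,-87.9,2)
print(r.get_obs()['grip_width'])
d=img('wrist','w14.png');caps(d,.088)
```

```text
avg pos [0.5998 0.0935 0.1539] sd [0.     0.     0.0001] yaw -87.72 F [-0.6 -0.5 -0.4]
t 23.83 shift [-36.1   1.5  93.9] turn z 0.18
-0.00015493655902028795
cap [140.9 104. ] circ 141.0 104.0 19.7 637 [0.6685 0.1853 0.088 ] [0.6685 0.1852 0.088 ] depth [0.6692 0.2114 0.0191]
cap [214.9 182.6] circ 214.7 182.8 18.1 985 [0.6164 0.1356 0.088 ] [0.6162 0.1357 0.088 ] depth [0.6164 0.1356 0.0881]
cap [272.9 186.9] circ 273.0 187.0 18.0 972 [0.6149 0.0937 0.088 ] [0.6148 0.0937 0.088 ] depth [0.6152 0.0937 0.0892]
cap [331.1 193.5] circ 331.4 193.9 18.0 962 [0.6117 0.0513 0.088 ] [0.6114 0.0511 0.088 ] depth [0.6117 0.0514 0.0881]
```

View pics/w14.png

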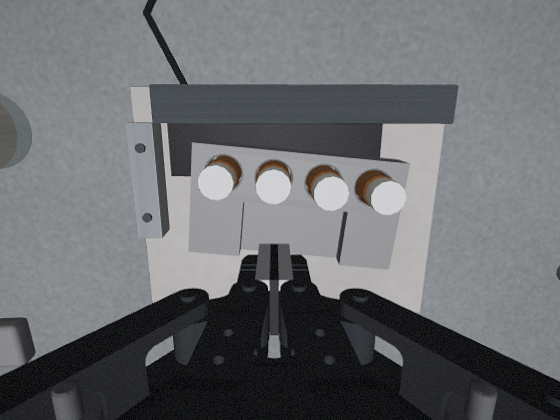

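The closed fingers point at the notch. The view shows the fence face at row ~122, the stop at column ~165, the notch from column 241 to 342, and all four vials upright. Going down into the notch, stopping above the ledge.

drive_tool:
  motion:
    - [0,-12,0.5,0,0,0,0]
    - [0,-14,0.5,0,0,0,0]
    - [0,-10,0.5,10,0,0,0]
    - [0,0,0,20,0,0,0]
    - [0,0,0,22,0,0,0]
    - [0,0,0,20,0,0,0]
    - [0,0,0,15,0,0,0]
    - [0,0,0,10,0,0,0]
    - [0,0,0,5,0,0,0]
    - [0,0,0,0,0,0,0]
    - [0,0,0,0,0,0,0]

```text
clock: 24.8
position: [0.5647, 0.0907, 0.0531]
eef_rot: [3.141, 0.058, 0.001]
ft_force: [0.3, -0.2, -0.5]
grip_width: -0.0003
```

Run:
```python
from h import *
rel2(.5638,.0905,.036,-87.9,2)
d=img('wrist','w15.png')
```

```text
avg pos [0.5649 0.0907 0.0534] sd [0.0002 0.     0.0003] yaw -87.88 F [-0.1 -0.   0. ]
t 24.9 shift [-1.2  0.1 17.4] turn z 0.02
```

View pics/w15.png

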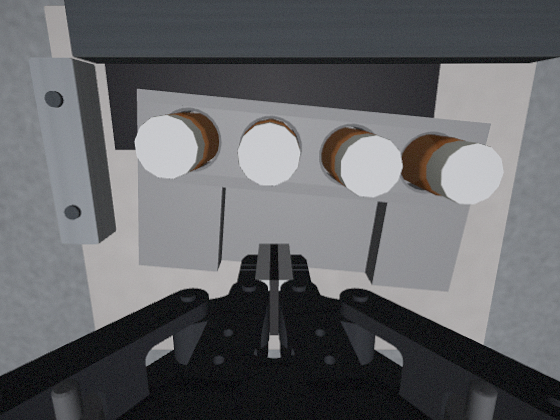

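drive_tool:
  motion:
    - [0,0,0,6,0,0,0]
    - [0,0,0,5,0,0,0]
    - [0,0,0,4,0,0,0]
    - [0,0,0,0,0,0,0]
    - [0,0,0,0,0,0,0]

```text
clock: 25.37
position: [0.5637, 0.0907, 0.0369]
eef_rot: [-3.141, -0.058, 0.002]
ft_force: [0.6, 0.9, -0.2]
grip_width: -0.0001
```

Run:
```python
from h import *
rel2(.5638,.0905,.036,-87.9,2)
```

```text
avg pos [0.5639 0.0907 0.0371] sd [0.0001 0.     0.0002] yaw -87.9 F [0.1 0.9 0. ]
t 25.47 shift [-0.1  0.2  1.1] turn z 0.0
```

In the notch and free of contact. I'll shift 20 mm toward the notch's other side, so the push turns the rack the right way, then push toward the fence.

drive_tool:
  motion:
    - [0,0,10,0,0,0,0]
    - [0,0,10,0,0,0,0]
    - [0,4,0,0,0,0,0]
    - [0,4,0,0,0,0,0]
    - [0,3,0,0,0,0,0]
    - [0,3,0,0,0,0,0]
    - [0,3,0,0,0,0,0]
    - [0,3,0,0,0,0,0]
    - [0,3,0,0,0,0,0]
    - [0,3,0,0,0,0,0]
    - [0,0,0,0,0,0,0]

```text
clock: 26.38
position: [0.5916, 0.0717, 0.0376]
eef_rot: [3.141, 0.058, 0.001]
ft_force: [0.3, 0.3, -0.5]
grip_width: -0.0001
```

Run:
```python
from h import *
rel2(.601,.098,.036,-87.9,2)
d=img('wrist','w16.png')
```

```text
avg pos [0.5914 0.0717 0.0376] sd [0.0002 0.     0.    ] yaw -87.89 F [ 0.3  0.2 -0.5]
t 26.48 shift [ 10.6 -25.9   1.6] turn z 0.01
```

View pics/w16.png

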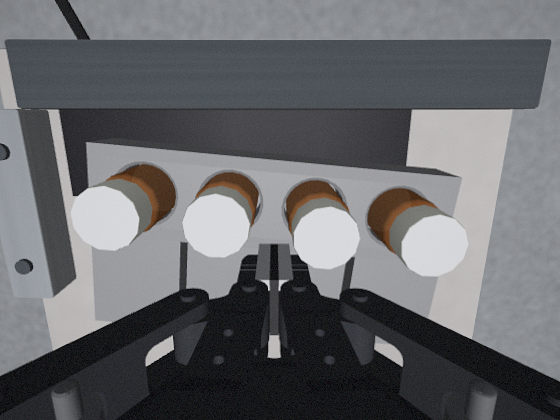

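The rack is still turned relative to the fence, all vials are upright, and there's no significant force yet. Checking whether the rack has begun to slide.

```bash
cat >> h.py <<'E'
def rackpose(d):
    hsv=cv2.cvtColor(d['pixels'],cv2.COLOR_RGB2HSV)
    m=((hsv[...,2]>165)&(hsv[...,1]<40)).astype(np.uint8); m=cv2.morphologyEx(m,cv2.MORPH_OPEN,np.ones((9,9)))
    nn,l,s,c=cv2.connectedComponentsWithStats(m); P=[]
    for i in range(1,nn):
        q=onz(d,*c[i],.088)
        if 400<s[i,4]<8000 and abs(dep(d,*c[i])[2]-.088)<.006: P.append(q[:2])
    P=sorted(P,key=lambda q:q[1]); P=np.array(P)
    y=np.radians(2.1);X=np.array([np.cos(y),np.sin(y)]);Y=np.array([-X[1],X[0]]); h=np.array([.6101,.1032])+X*.025
    for q,v in zip(P,(-63,-21,21,63)): 
        e=q-h; print('cap',q.round(4),'plate-frame from home pocket row x',round(e@X*1000,1),'y',round(e@Y*1000,1))
    if len(P)>1: e=P[-1]-P[0]; print('rack yaw rel plate',round(np.degrees(np.arctan2(e[1],e[0]))-90-2.1,2),'n',len(P))
E
python3 - <<'E'
from h import *
rackpose(r.get_image('wrist'))
E
```

```text
cap [0.6117 0.0514] plate-frame from home pocket row x -25.3 y -51.9
cap [0.6149 0.0937] plate-frame from home pocket row x -20.5 y -9.6
rack yaw rel plate -6.48 n 2
```

Run:
```python
from h import *
d=img('wrist','w17.png'); o,p,M=st(); print(p)
for q in [p,[.5903,.0717,.048],[.5903,.0717,.032],p+[.011,0,0],[.615,.0937,.088]]: print(np.round(q,4),proj(d,np.array(q)).round(1))
pp=d['pixels'][:,:,::-1]; cv2.imwrite('pics/z2.png',cv2.resize(pp[120:345,80:480],None,fx=2,fy=2,interpolation=cv2.INTER_CUBIC))
for u in (200,240,272,300,340): print(u,[round(float(dep(d,u,v)[0]),4) for v in (190,210,215,220,225,230,235,240,245)],[round(float(dep(d,u,v)[2]),3) for v in (190,210,215,220,225,230,235,240,245)])
```

```text
[0.5907252  0.07167033 0.03746295]
[0.5907 0.0717 0.0375] [272.  239.3]
[0.5903 0.0717 0.048 ] [271.7 247.5]
[0.5903 0.0717 0.032 ] [271.9 236.5]
[0.6017 0.0717 0.0375] [272.7 220.1]
[0.615  0.0937 0.088 ] [215.6 225.2]
200 [0.6243, 0.6212, 0.6188, 0.6169, 0.6149, 0.613, 0.6113, 0.6092, 0.607] [0.07, 0.089, 0.088, 0.088, 0.088, 0.088, 0.089, 0.089, 0.089]
240 [0.6255, 0.6218, 0.6194, 0.6174, 0.6152, 0.6138, 0.6115, 0.6091, 0.6075] [0.072, 0.089, 0.088, 0.088, 0.087, 0.089, 0.088, 0.087, 0.088]
272 [0.6206, 0.6107, 0.6078, 0.6052, 0.6028, 0.5997, 0.5973, 0.5946, 0.6021] [0.048, 0.049, 0.048, 0.048, 0.049, 0.048, 0.049, 0.049, 0.074]
300 [0.6227, 0.6203, 0.6197, 0.6183, 0.6164, 0.6146, 0.6123, 0.6107, 0.6086] [0.055, 0.081, 0.086, 0.088, 0.088, 0.089, 0.088, 0.089, 0.089]
340 [0.6218, 0.6231, 0.6208, 0.6188, 0.617, 0.6152, 0.6131, 0.6112, 0.6092] [0.048, 0.089, 0.088, 0.088, 0.089, 0.089, 0.089, 0.089, 0.089]
```

View pics/z2.png

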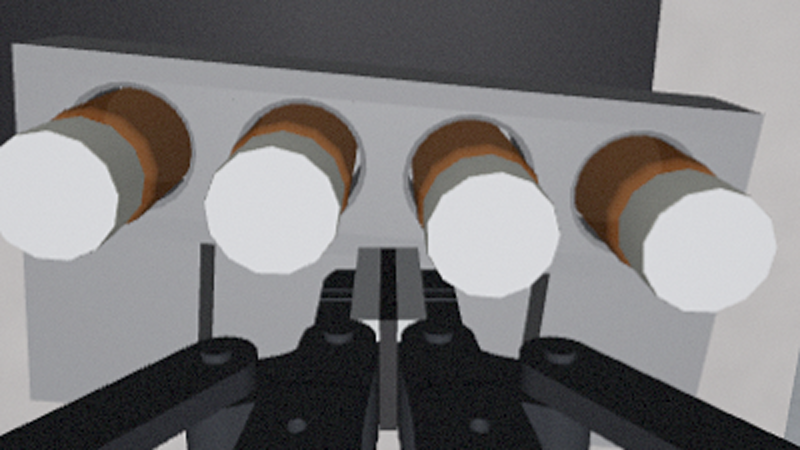

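```bash
python3 - <<'E'
from h import *
d=r.get_image('wrist')
for q in [(182,241.5),(186.5,241.5),(353,257.5),(349,258)]: print(q,onz(d,*q,.048).round(4),onz(d,*q,.032).round(4))
for v in (238,240,242,246,250,254,258,262,266,270): print(v,[(dep(d,u,v)[[0,2]]*1000).round(0).astype(int).tolist() for u in (175,195,230,262,274,290,345)])
E
for i in 1; do :; done
```

```text
(182, 241.5) [0.5918 0.1177 0.048 ] [0.5854 0.1221 0.032 ]
(186.5, 241.5) [0.5919 0.1154 0.048 ] [0.5855 0.1196 0.032 ]
(353, 257.5) [0.5863 0.0294 0.048 ] [0.5794 0.0251 0.032 ]
(349, 258) [0.586  0.0314 0.048 ] [0.579  0.0273 0.032 ]
238 [[594, 50], [610, 88], [610, 87], [595, 49], [596, 49], [596, 48], [612, 89]]
240 [[593, 48], [609, 88], [609, 89], [594, 48], [595, 49], [595, 48], [611, 89]]
242 [[592, 49], [608, 89], [609, 89], [593, 49], [594, 49], [594, 49], [610, 88]]
246 [[590, 49], [607, 89], [607, 88], [602, 75], [602, 75], [592, 49], [609, 88]]
250 [[657, 210], [581, 33], [605, 89], [601, 78], [602, 79], [590, 49], [607, 88]]
254 [[585, 48], [578, 33], [579, 33], [601, 83], [602, 83], [598, 73], [606, 89]]
258 [[583, 48], [575, 31], [577, 32], [601, 86], [602, 88], [602, 87], [603, 88]]
262 [[581, 49], [574, 33], [574, 33], [602, 91], [602, 90], [602, 91], [576, 32]]
266 [[578, 48], [571, 33], [571, 32], [602, 94], [602, 94], [602, 94], [575, 34]]
270 [[576, 49], [569, 33], [569, 33], [602, 97], [602, 97], [602, 98], [573, 36]]
```

Something disagrees. The depth image shows the finger's front face ending at z≈0.075, while the reported TCP is z=0.037 and would already be inside the notch wall, yet I feel no force. I'll check the fingertip height in the scene camera.

Run:
```python
from h import *
d=r.get_image('scene'); o,p,M=st(); print(p, proj(d,p), proj(d,p+[0,0,.037]))
u,v=proj(d,p).astype(int)
pp=d['pixels'][:,:,::-1].copy()
x0,y0=u-60,v-70
z=cv2.resize(pp[y0:y0+100,x0:x0+130],None,fx=6,fy=6,interpolation=cv2.INTER_CUBIC)
for q,c in [(p,(0,0,255)),(p+[0,0,.037],(0,255,0))]:
    a=proj(d,q); cv2.circle(z,(int((a[0]-x0+.5)*6),int((a[1]-y0+.5)*6)),4,c,-1)
cv2.imwrite('pics/s2.png',z)
```

```text
[0.59077286 0.07165019 0.0375347 ] [310.80416927 251.46977356] [312.03993056 242.30317746]
```

View pics/s2.png

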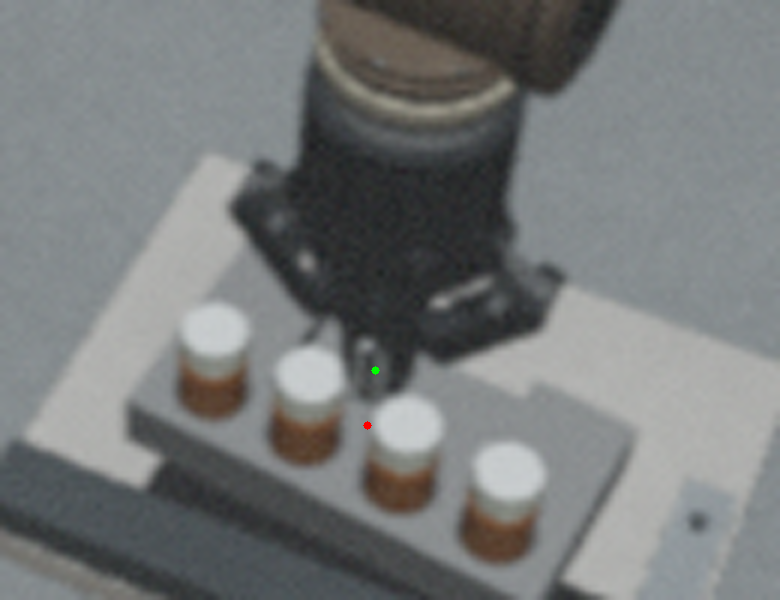

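Run:
```python
from h import *
d=r.get_image('scene'); o,p,M=st()
u,v=proj(d,p).astype(int); x0,y0=u-60,v-70
for dx in (0,.011):
  for h in (0,.01,.02,.03,.037): 
    a=proj(d,p+[dx,0,h]); print(dx,h,((a-[x0,y0]+.5)*6).round(0))
# depth samples down the finger
for V in range(330,440,8):
    uu,vv=372/6+x0-.5,V/6+y0-.5; print(V,dep(d,uu,vv).round(3))
```

```text
0 0 [368. 426.]
0 0.01 [370. 411.]
0 0.02 [372. 397.]
0 0.03 [374. 381.]
0 0.037 [375. 371.]
0.011 0 [356. 446.]
0.011 0.01 [358. 431.]
0.011 0.02 [360. 417.]
0.011 0.03 [362. 402.]
0.011 0.037 [363. 391.]
330 [0.598 0.071 0.108]
338 [0.598 0.071 0.104]
346 [0.602 0.073 0.104]
354 [0.604 0.074 0.102]
362 [0.603 0.074 0.097]
370 [0.603 0.075 0.092]
378 [0.604 0.075 0.088]
386 [0.603 0.075 0.082]
394 [0.603 0.076 0.077]
402 [0.604 0.076 0.073]
410 [0.577 0.068 0.029]
418 [0.594 0.074 0.049]
426 [0.596 0.075 0.046]
434 [0.62  0.083 0.076]
```

Run:
```python
from h import *
d=r.get_image('wrist'); o,p,M=st()
def tl(u,v): 
    q=M.T@(dep(d,u,v)-p)*1000; return q.round(0).astype(int).tolist()
for v in (246,255,265,275,285,295,310,325,340,355,370,390,410): print(v,[tl(u,v) for u in (150,190,225,250,262,274,286,298)])
```

```text
246 [[0, -62, -11], [-6, -46, 5], [16, -18, -50], [1, -11, -11], [11, -4, -36], [11, 1, -36], [11, 6, -37], [17, 10, -52]]
255 [[-5, -63, -10], [-12, -47, 6], [13, -18, -51], [8, -9, -39], [11, -4, -46], [11, 1, -46], [11, 6, -46], [7, 11, -38]]
265 [[-10, -63, -12], [-17, -47, 4], [-18, -27, 5], [7, -9, -47], [11, -3, -56], [11, 1, -55], [10, 6, -54], [7, 11, -47]]
275 [[-15, -63, -12], [-24, -47, 5], [-24, -27, 5], [7, -8, -56], [12, -3, -65], [11, 1, -63], [11, 5, -63], [7, 10, -56]]
285 [[-21, -64, -12], [-31, -48, 6], [-30, -27, 4], [14, -6, -76], [12, -3, -73], [9, 1, -67], [12, 5, -73], [13, 9, -75]]
295 [[-28, -65, -11], [13, -24, -81], [7, -15, -71], [12, -6, -80], [12, -3, -79], [5, 1, -67], [12, 5, -80], [12, 9, -79]]
310 [[12, -34, -87], [11, -23, -87], [16, -12, -94], [12, -6, -87], [12, -2, -87], [-1, 1, -67], [12, 5, -87], [11, 8, -86]]
325 [[11, -32, -93], [6, -24, -86], [17, -11, -101], [17, -5, -102], [9, -2, -89], [-7, 1, -67], [9, 4, -90], [18, 7, -103]]
340 [[10, -31, -97], [66, 1, -172], [17, -10, -107], [17, -4, -107], [-5, -3, -77], [-76, 1, 17], [-4, 5, -79], [17, 7, -107]]
355 [[-88, -81, 18], [-4, -24, -87], [17, -9, -112], [16, -4, -111], [-7, -3, -82], [-88, 1, 18], [-9, 5, -80], [15, 6, -110]]
370 [[-8, -36, -87], [17, -16, -116], [16, -9, -116], [11, -4, -109], [10, -2, -109], [10, 1, -109], [11, 4, -109], [12, 6, -111]]
390 [[-8, -33, -96], [20, -13, -124], [19, -7, -123], [10, -4, -114], [11, -1, -115], [11, 1, -115], [12, 4, -116], [10, 6, -114]]
410 [[12, -22, -120], [20, -12, -128], [19, -7, -128], [10, -4, -119], [10, -1, -119], [10, 1, -119], [11, 3, -120], [11, 6, -119]]
```

The disagreement is resolved: both the scene and wrist depth put the shut fingertips 36 mm behind the reported TCP, with the palm 73 mm behind the tips as specified. The vials were therefore gripped by their 25 mm caps, and the fingers are now above the rack rather than in the notch; the rack hasn't moved. I'll back out in -x, then lower a further ~38 mm, feeling for the ledge.

drive_tool:
  motion:
    - [0,-10,0,0,0,0,0]
    - [0,-12,0,0,0,0,0]
    - [0,-6,0,0,0,0,0]
    - [0,0,0,6,0,0,0]
    - [0,0,0,8,0,0,0]
    - [0,0,0,8,0,0,0]
    - [0,0,0,5,0,0,0]
    - [0,0,0,0,0,0,0]
    - [0,0,0,0,0,0,0]

```text
clock: 27.58
position: [0.5626, 0.0706, 0.0096]
eef_rot: [-3.141, -0.058, 0.002]
ft_force: [-0.2, -0.8, 0.1]
grip_width: 0.0002
```

Run:
```python
from h import *
rel2(.5638,.0717,.0,-87.9,2)
d=img('wrist','w18.png'); o,p,M=st()
for u,v in [(266,247),(282,247),(266,250)]: print(dep(d,u,v).round(4))
```

```text
avg pos [0.5629 0.0706 0.0099] sd [0.0002 0.     0.0003] yaw -87.9 F [-0.2 -0.5  0.3]
t 27.68 shift [ 1.  -1.1  9.9] turn z -0.0
[0.5739 0.0733 0.0478]
[0.5745 0.0665 0.0485]
[0.5741 0.0732 0.0515]
```

View pics/w18.png

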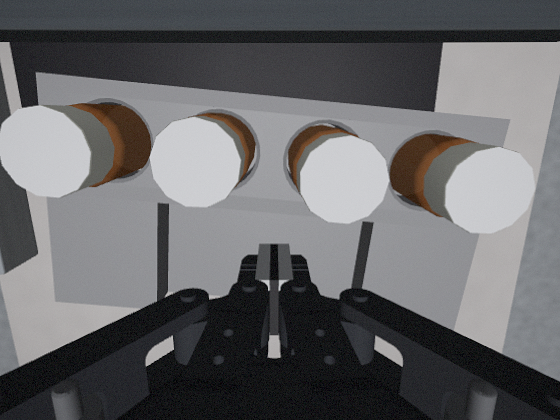

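The tips read z≈0.047, above the ledge and well inside the notch (columns 163–365). Lowering about 10 mm more.

drive_tool:
  motion:
    - [0,0,0,4,0,0,0]
    - [0,0,0,4,0,0,0]
    - [0,0,0,2,0,0,0]
    - [0,0,0,0,0,0,0]
    - [0,0,0,0,0,0,0]

```text
clock: 28.15
position: [0.5637, 0.0706, 0.0033]
eef_rot: [3.141, 0.058, -0.0]
ft_force: [-6.1, -0.4, 13.7]
grip_width: 0.0001
```

Run:
```python
from h import *
rel2(.5638,.0717,.0,-87.9,2)
d=r.get_image('wrist')
for u,v in [(266,247),(282,247),(266,250)]: print(dep(d,u,v).round(4))
```

```text
avg pos [0.5637 0.0706 0.0032] sd [0. 0. 0.] yaw -87.87 F [-5.9 -0.2 13.5]
t 28.25 shift [ 0.2 -1.1  3.2] turn z 0.03
[0.5748 0.0733 0.0417]
[0.5749 0.0665 0.0413]
[0.5742 0.0732 0.0434]
```

Contact at 13.5 N with reported z=0.003, so the true tip is ~29 mm behind the reported TCP, on the 32 mm ledge. I'll rise clear and then push +x to the wall.

drive_tool:
  motion:
    - [0,0,0,-3,0,0,0]
    - [0,0,0,-2,0,0,0]
    - [0,0,0,0,0,0,0]
    - [0,0,0,0,0,0,0]

```text
clock: 28.63
position: [0.5627, 0.0706, 0.0052]
eef_rot: [-3.141, -0.058, 0.0]
ft_force: [0.2, -0.6, 0.0]
grip_width: -0.0002
```

Run:
```python
from h import *
rel2(.5638,.0717,.006,-87.9,2)
d=img('wrist','w19.png'); rackpose(d)
```

```text
avg pos [0.5627 0.0706 0.0051] sd [0.0001 0.     0.0001] yaw -87.9 F [ 0.1 -0.6 -0.1]
t 28.73 shift [ 1.2 -1.  -0.9] turn z -0.0
cap [0.6119 0.0513] plate-frame from home pocket row x -25.1 y -51.9
cap [0.6152 0.0938] plate-frame from home pocket row x -20.2 y -9.6
rack yaw rel plate -6.64 n 2
```

View pics/w19.png

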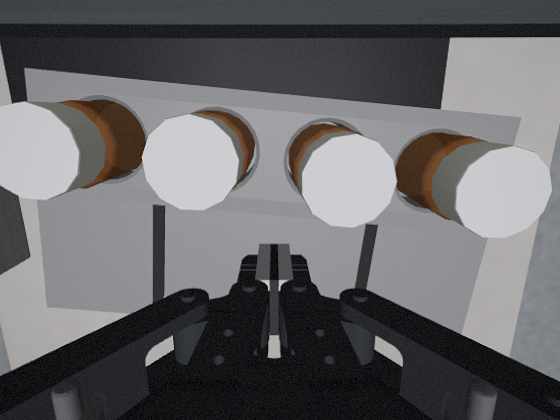

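Clear again; rack and vials unchanged. Now pushing toward the fence.

drive_tool:
  motion:
    - [0,4,0,-1.2,0,0,0]
    - [0,4,0,0,0,0,0]
    - [0,4,0,0,0,0,0]
    - [0,3,0,0,0,0,0]
    - [0,2.5,0,0,0,0,0]
    - [0,2.5,0,0,0,0,0]
    - [0,2.5,0,0,0,0,0]
    - [0,2.5,0,0,0,0,0]
    - [0,2,0,0,0,0,0]
    - [0,0,0,0,0,0,0]

```text
clock: 29.62
position: [0.5904, 0.0716, 0.0066]
eef_rot: [-3.141, -0.057, -0.001]
ft_force: [-1.0, 0.9, -0.4]
grip_width: -0.0003
```

Run:
```python
from h import *
rel2(.601,.0717,.006,-87.9,2)
d=img('wrist','w20.png'); rackpose(d)
```

```text
avg pos [0.5904 0.0716 0.0066] sd [0. 0. 0.] yaw -87.9 F [-1.1  0.4 -0.1]
t 29.72 shift [10.6  0.3  0.6] turn z -0.0
cap [0.6242 0.0525] plate-frame from home pocket row x -12.8 y -51.2
cap [0.6264 0.095 ] plate-frame from home pocket row x -9.0 y -8.8
rack yaw rel plate -4.99 n 2
```

View pics/w20.png

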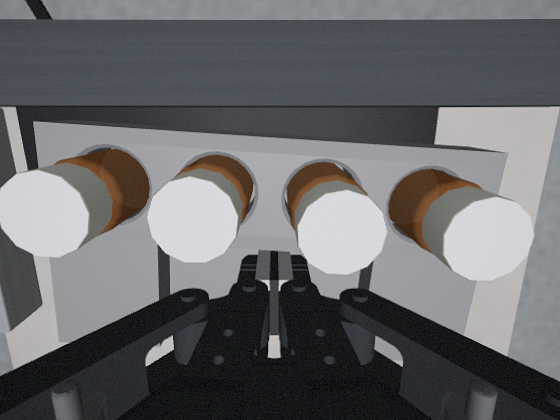

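The rack slides with the fingers (12 mm so far, 1 N) and the vials stay upright. Continuing.

drive_tool:
  motion:
    - [0,2,0,0,0,0,0]
    - [0,2,0,0,0,0,0]
    - [0,2,0,0,0,0,0]
    - [0,1.5,0,0,0,0,0]
    - [0,1,0,0,0,0,0]
    - [0,0,0,0,0,0,0]

```text
clock: 30.27
position: [0.5986, 0.0718, 0.0067]
eef_rot: [3.141, 0.058, 0.0]
ft_force: [-2.7, 0.4, 0.1]
grip_width: -0.0002
```

Run:
```python
from h import *
rel2(.601,.0717,.006,-87.9,2)
d=img('wrist','w21.png'); rackpose(d)
```

```text
avg pos [0.5986 0.0719 0.0067] sd [0. 0. 0.] yaw -87.9 F [-2.5  0.1  0.3]
t 30.37 shift [2.4 0.2 0.7] turn z 0.0
cap [0.6328 0.0533] plate-frame from home pocket row x -4.2 y -50.7
cap [0.6338 0.0959] plate-frame from home pocket row x -1.6 y -8.2
rack yaw rel plate -3.4 n 2
```

View pics/w21.png

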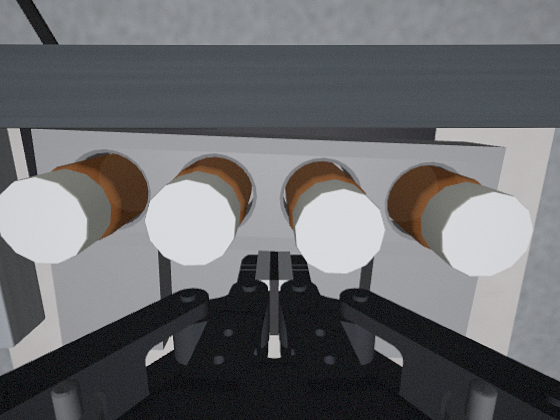

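The rack's stop-side corner has met the fence and the rack is turning flush, now at -3.4°. Pushing a bit more.

drive_tool:
  motion:
    - [0,1,0,0,0,0,0]
    - [0,1,0,0,0,0,0]
    - [0,1,0,0,0,0,0]
    - [0,0.7,0,0,0,0,0]
    - [0,0.5,0,0,0,0,0]
    - [0,0,0,0,0,0,0]

```text
clock: 30.92
position: [0.6023, 0.072, 0.0067]
eef_rot: [3.141, 0.058, -0.002]
ft_force: [-3.3, -0.8, 2.6]
grip_width: -0.0001
```

Run:
```python
from h import *
rel2(.601,.0717,.006,-87.9,2)
d=img('wrist','w22.png'); rackpose(d)
```

```text
avg pos [0.6023 0.072  0.0067] sd [0. 0. 0.] yaw -87.89 F [-3.8 -0.7  2. ]
t 31.02 shift [-1.3  0.3  0.7] turn z 0.01
cap [0.637  0.0544] plate-frame from home pocket row x 0.1 y -49.7
cap [0.6363 0.097 ] plate-frame from home pocket row x 1.0 y -7.2
cap [0.6266 0.1392] plate-frame from home pocket row x -7.2 y 35.4
rack yaw rel plate 4.91 n 3
```

View pics/w22.png

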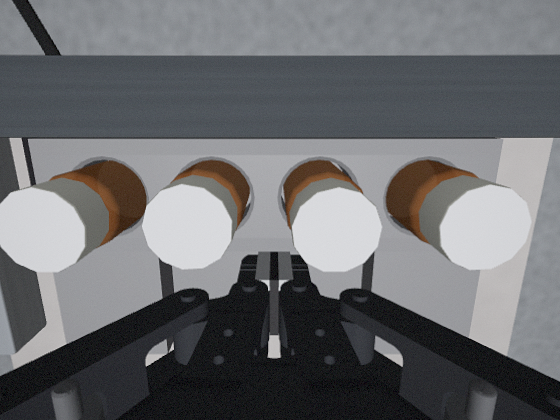

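The rack face now lies along the fence to within about a degree. I'll back off the wall a little, move 30 mm toward the stop-side cheek, then look.

drive_tool:
  motion:
    - [0,-2.5,0,0,0,0,0]
    - [0,0,-6,0,0,0,0]
    - [0,0,-8,0,0,0,0]
    - [0,0,-8,0,0,0,0]
    - [0,0,-6,0,0,0,0]
    - [0,0,-3,0,0,0,0]
    - [0,0,0,0,0,0,0]

```text
clock: 31.65
position: [0.599, 0.1041, 0.0068]
eef_rot: [-3.141, -0.06, -0.001]
ft_force: [0.5, 0.4, -0.2]
grip_width: -0.0
```

Run:
```python
from h import *
rel2(.601,.0717,.006,-87.9,2)
d=img('wrist','w23.png'); rackpose(d)
```

```text
avg pos [0.599  0.1038 0.0068] sd [0.     0.0002 0.    ] yaw -87.82 F [ 0.6  0.4 -0.1]
t 31.75 shift [ 0.7 32.2  0.8] turn z 0.08
cap [0.6371 0.0543] plate-frame from home pocket row x 0.2 y -49.8
cap [0.6364 0.0968] plate-frame from home pocket row x 1.1 y -7.4
rack yaw rel plate -1.22 n 2
```

View pics/w23.png

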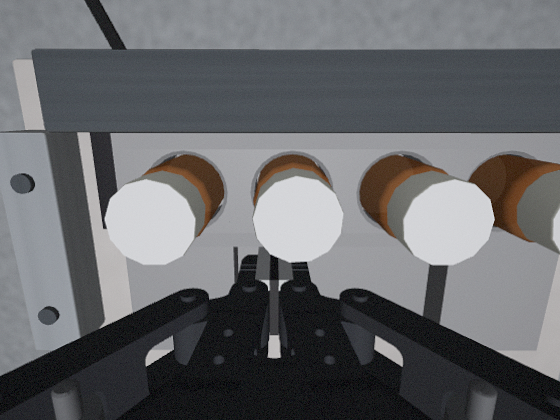

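The finger is almost at the cheek (edge at column ~237). The stop gap is still open, about 28 mm, and the vials are upright. I'll touch the wall again lightly and slide toward the stop.

drive_tool:
  motion:
    - [0,2,0,0,0,0,0]
    - [0,0.5,-2.5,0,0,0,0]
    - [0,0,-2.5,0,0,0,0]
    - [0,0,-2.5,0,0,0,0]
    - [0,0,-2.5,0,0,0,0]
    - [0,0,-2.5,0,0,0,0]
    - [0,0,-2.5,0,0,0,0]
    - [0,0,-2.5,0,0,0,0]
    - [0,0,0,0,0,0,0]

```text
clock: 32.55
position: [0.6005, 0.1213, 0.0065]
eef_rot: [-3.14, -0.058, 0.001]
ft_force: [-1.8, -0.6, -1.3]
grip_width: 0.0001
```

Run:
```python
from h import *
rel2(.601,.0717,.006,-87.9,2)
d=img('wrist','w24.png'); rackpose(d)
```

```text
avg pos [0.6005 0.1213 0.0065] sd [0. 0. 0.] yaw -87.89 F [-1.4 -0.2 -0.8]
t 32.65 shift [-1.3 49.6  0.5] turn z 0.01
cap [0.6365 0.0689] plate-frame from home pocket row x 0.2 y -35.3
cap [0.6359 0.1113] plate-frame from home pocket row x 1.0 y 7.2
cap [0.6333 0.1532] plate-frame from home pocket row x 0.0 y 49.1
rack yaw rel plate 0.11 n 3
```

View pics/w24.png

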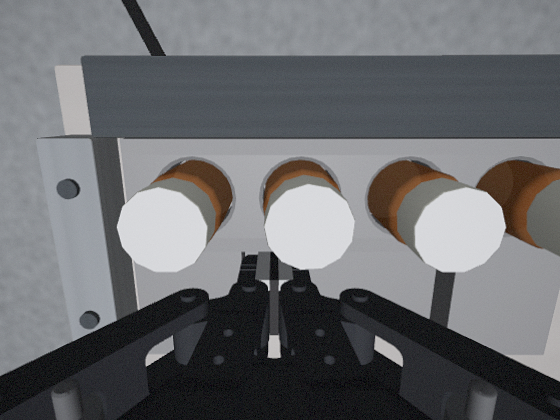

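It has slid 14.5 mm along the fence and is flush (0.1°), with about 14 mm to go to the stop. Continuing, slower at the end.

drive_tool:
  motion:
    - [0,0,-2.5,0,0,0,0]
    - [0,0,-2.5,0,0,0,0]
    - [0,0,-2.5,0,0,0,0]
    - [0,0.3,-2.5,0,0,0,0]
    - [0,0.3,-1.5,0,0,0,0]
    - [0,0,-1,0,0,0,0]
    - [0,0,-1,0,0,0,0]
    - [0,0,0,0,0,0,0]

```text
clock: 33.37
position: [0.6, 0.1339, 0.0066]
eef_rot: [3.14, 0.058, -0.004]
ft_force: [-4.2, -3.6, 0.6]
grip_width: 0.0002
```

Run:
```python
from h import *
rel2(.601,.0717,.006,-87.9,2)
d=img('wrist','w25.png'); rackpose(d)
```

```text
avg pos [0.6    0.1339 0.0066] sd [0. 0. 0.] yaw -87.87 F [-3.7 -3.4  0.4]
t 33.47 shift [-1.3 62.2  0.6] turn z 0.03
cap [0.6361 0.0815] plate-frame from home pocket row x 0.2 y -22.6
cap [0.6354 0.124 ] plate-frame from home pocket row x 1.0 y 19.8
cap [0.6328 0.1659] plate-frame from home pocket row x 0.0 y 61.8
rack yaw rel plate 0.1 n 3
```

View pics/w25.png

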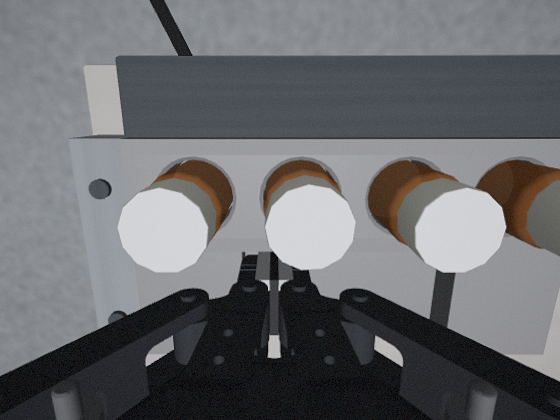

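The gap to the stop has closed in the picture and forces are rising (3.7 N to the fence, 3.4 N to the stop). Pushing a little more to confirm contact.

drive_tool:
  motion:
    - [0,0,-0.8,0,0,0,0]
    - [0,0.3,-0.8,0,0,0,0]
    - [0,0,0,0,0,0,0]
    - [0,0,0,0,0,0,0]

```text
clock: 33.85
position: [0.5999, 0.1344, 0.0066]
eef_rot: [3.138, 0.059, -0.006]
ft_force: [-5.2, -6.3, 1.3]
grip_width: 0.0001
```

Run:
```python
from h import *
rel2(.601,.0717,.006,-87.9,2)
d=img('wrist','w26.png'); rackpose(d)
```

```text
avg pos [0.5999 0.1344 0.0066] sd [0. 0. 0.] yaw -87.85 F [-5.7 -6.6  1.4]
t 33.95 shift [-1.2 62.7  0.6] turn z 0.05
cap [0.636 0.082] plate-frame from home pocket row x 0.1 y -22.1
cap [0.6354 0.1244] plate-frame from home pocket row x 1.0 y 20.3
cap [0.6328 0.1663] plate-frame from home pocket row x 0.0 y 62.2
rack yaw rel plate 0.07 n 3
```

drive_tool:
  motion:
    - [0,0,-0.8,0,0,0,0]
    - [0,0,-0.8,0,0,0,0]
    - [0,0,0,0,0,0,0]
    - [0,0,0,0,0,0,0]

```text
clock: 34.33
position: [0.5999, 0.1345, 0.0066]
eef_rot: [3.136, 0.06, -0.007]
ft_force: [-5.6, -10.9, 2.8]
grip_width: -0.0001
```

Run:
```python
from h import *
rel2(.601,.0717,.006,-87.9,2)
d=img('wrist','w27.png'); rackpose(d)
pp=d['pixels'][:,:,::-1]; cv2.imwrite('pics/z3.png',cv2.resize(pp[100:330,60:330],None,fx=2.8,fy=2.5,interpolation=cv2.INTER_CUBIC))
```

```text
avg pos [0.5999 0.1345 0.0066] sd [0. 0. 0.] yaw -87.82 F [ -5.5 -11.4   2.2]
t 34.43 shift [-1.3 62.8  0.6] turn z 0.08
cap [0.636 0.082] plate-frame from home pocket row x 0.1 y -22.2
cap [0.6354 0.1244] plate-frame from home pocket row x 1.0 y 20.3
cap [0.6328 0.1663] plate-frame from home pocket row x 0.0 y 62.2
rack yaw rel plate 0.08 n 3
```

View pics/z3.png

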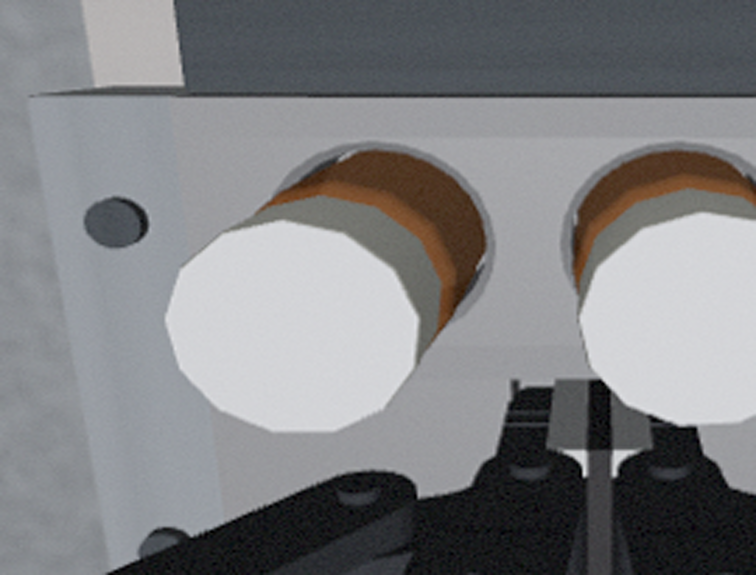

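The stop force rose to 11 N with no further movement, so the rack is flush on both fence and stop (0.1°, within 1 mm of the computed home). I'll ease off, return to the middle of the notch, then make the diagonal push.

drive_tool:
  motion:
    - [0,0,2,0,0,0,0]
    - [0,-1.5,1.5,0,0,0,0]
    - [0,-1.5,3,0,0,0,0]
    - [0,0,7,0,0,0,0]
    - [0,0,8,0,0,0,0]
    - [0,0,7,0,0,0,0]
    - [0,0,5,0,0,0,0]
    - [0,0,2,0,0,0,0]
    - [0,0,0,0,0,0,0]
    - [0,0,0,0,0,0,0]

```text
clock: 35.32
position: [0.5995, 0.1015, 0.0068]
eef_rot: [-3.141, -0.057, -0.0]
ft_force: [0.8, 0.3, -0.2]
grip_width: -0.0004
```

Run:
```python
from h import *
rel2(.601,.1032,.0035,-87.9,2)
d=img('wrist','w28.png'); rackpose(d)
```

```text
avg pos [0.5995 0.1016 0.0067] sd [0.     0.0001 0.    ] yaw -87.92 F [0.5 0.1 0.2]
t 35.42 shift [ 1.6 -1.6  3.2] turn z -0.02
cap [0.636  0.0821] plate-frame from home pocket row x 0.1 y -22.1
cap [0.6353 0.1246] plate-frame from home pocket row x 1.0 y 20.5
cap [0.6328 0.1665] plate-frame from home pocket row x -0.0 y 62.4
rack yaw rel plate 0.08 n 3
```

View pics/w28.png

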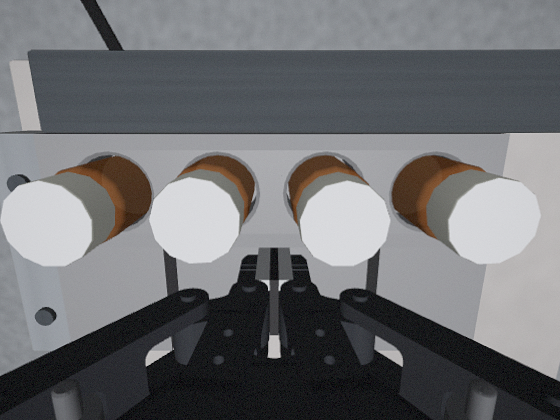

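The rack stayed home after release, the force is about zero, and all four vials are upright. Now the diagonal push, +x and down together.

drive_tool:
  motion:
    - [0,0.9,0,1.3,0,0,0]
    - [0,0.9,0,1.3,0,0,0]
    - [0,0.7,0,1,0,0,0]
    - [0,0.7,0,1,0,0,0]
    - [0,0,0,0,0,0,0]
    - [0,0,0,0,0,0,0]

```text
clock: 35.97
position: [0.6011, 0.102, 0.0033]
eef_rot: [3.141, 0.059, -0.008]
ft_force: [-8.8, -0.1, 11.3]
grip_width: 0.0004
```

Run:
```python
from h import *
rel2(.601,.1032,.0035,-87.9,4)
d=img('wrist','w29.png'); rackpose(d)
```

```text
avg pos [0.601  0.102  0.0033] sd [0. 0. 0.] yaw -87.86 F [-7.7 -0.6 10.7]
t 36.17 shift [ 0.  -1.2 -0.2] turn z 0.04
cap [0.636 0.082] plate-frame from home pocket row x 0.1 y -22.1
cap [0.6353 0.1246] plate-frame from home pocket row x 1.0 y 20.5
cap [0.6327 0.166 ] plate-frame from home pocket row x -0.1 y 61.9
rack yaw rel plate 0.14 n 3
```

drive_tool:
  motion:
    - [0,0.6,0,0,0,0,0]
    - [0,0,0,0,0,0,0]
    - [0,0,0,0,0,0,0]

```text
clock: 36.47
position: [0.601, 0.1019, 0.0033]
eef_rot: [3.141, 0.059, -0.011]
ft_force: [-10.5, -1.8, 12.3]
grip_width: -0.0001
```

Run:
```python
from h import *
rel2(.601,.1032,.0035,-87.9,5)
d=img('wrist','w30.png'); rackpose(d)
img('scene','s30.png')
```

```text
avg pos [0.601  0.102  0.0033] sd [0. 0. 0.] yaw -87.86 F [-9.6 -0.8 12.1]
t 36.72 shift [ 0.1 -1.2 -0.2] turn z 0.04
cap [0.636 0.082] plate-frame from home pocket row x 0.1 y -22.1
cap [0.6353 0.1246] plate-frame from home pocket row x 1.0 y 20.5
cap [0.6327 0.166 ] plate-frame from home pocket row x -0.1 y 61.9
rack yaw rel plate 0.13 n 3
```

View pics/w30.png

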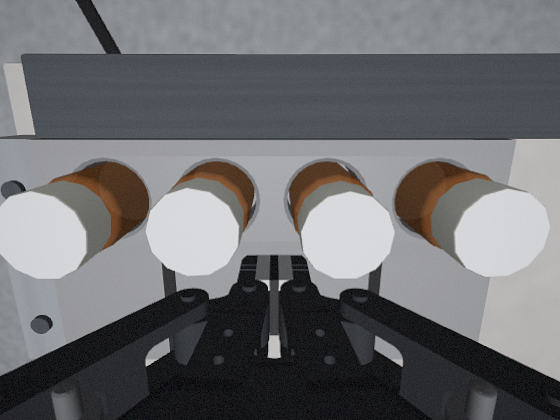

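View pics/s30.png

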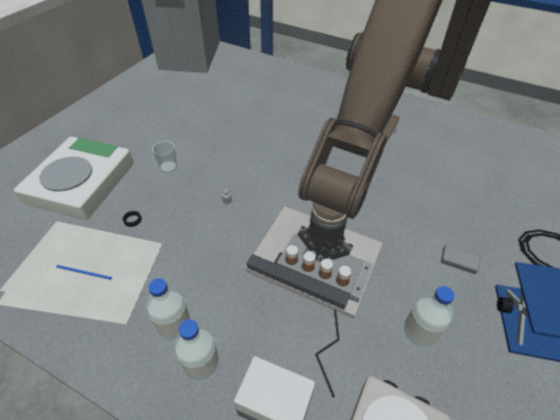

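Holding 9.6 N to the fence and 12.1 N down. The views show the rack in the corner with no gap at fence or stop, four vials upright, and the bystanders where they were. Handing in.

Run:
```python
from h import *
print(r.job_done()); o=r.get_obs(); print(o['clock'],o['ft_force'])
```

```text
the job is handed in; nothing more can be done
None
the job is handed in; nothing more can be done
```

Both spare vials are in the rack's empty pockets 0 and 2. The rack is in the reader's corner and I handed the job in at about 36.7 s, still holding the diagonal push.

- **Vials:** each spare was lowered until a contact of about 5 N, then released. After the slide, the last views showed all four upright.
- **Rack position:** the last camera check put it parallel to the plate within about 0.15° and within about 1 mm of the home position I worked out. Pushing toward the stop rose to 11 N with no further movement, so it was against the stop. It did not move when I eased off for the final press.
- **Final push:** 9.6 N against the fence and 12.1 N down, with under 1 N sideways. The beaker, weight, collar and other items looked unmoved in the last scene picture.

**Check that disagreed:** the fingertips are actually about 29 mm (by touching the ledge) to 36 mm (by depth image) behind the reported tool point.
- **Grip:** the vials were held by their caps, not 13 mm above centre, though they stayed upright and did not slip.
- **First rack push:** it passed above the rack without touching anything. I found this before the rack had moved and corrected the height.
- **Extra press:** while feeling for the ledge I pressed down on it with about 13 N before rising again; the rack stayed where it was.

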